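# Pass a hanging bottle carrier over the rail ends and park it on the check pin

### The arm

A 6-joint arm with a two-finger parallel gripper is mounted at the origin on the work surface. World frame = base frame: x ahead of the robot, y to its left, z up, the work surface at z = 0. Lengths are in mm, angles in rad, forces in N, time in s.
With the tool pointing down it reaches from about 275 to 750 mm from the base axis. Payload 10.2 kg.
Tool frame: the origin (TCP) lies at the very end of the fingers, on their centre line; the grasp point (between the pads) lies 19 mm behind it; y points along the fingers, x is the direction in which the jaws open and shut, and the axes are right-handed (so a half turn about y gives the same grasp; the last joint's range is limited). The gripper opens to 85 mm and grips with 20 to 120 N. Pads are 22 mm wide; open, the fingers measure 114 mm over their backs; the gripper's body (76 mm by 85 mm) begins 54 mm behind the grasp point. The pads swing forward as they close: fully open they stand 13 mm farther back than shut.
Start: joints at [0.936, 0.313, 1.498, -0, 1.331, -0.223], TCP at [210.149, 481.112, 231.294] pointing down, gripper open.
Joint ranges: [-2.94, 2.94], [-0.97, 2.17], [0.19, 2.56], [-1.23, 4.37], [0.02, 3.11], [-2.88, 2.88]. Speed limits (rad/s): [2.39, 2.39, 3.01, 3.14, 3.14, 3.14].

### API

Orientations are given as a unit quaternion [w, x, y, z].
In Python, from rig import telemetry, imaging, ctrl gives the robot as it stands.
- The arm moves only by the shell command python3 -m handwheel 'ROWS' [FORCE]. ROWS is JSON, a list of rows, each an object with "delta_pos": the shift along the tool's x, y, z in cm, a list of three; "twist": the turn, a rotation vector about the tool's x, y, z in rad, a list of three; "jaw": the opening, from 0 (shut) to 1 (fully open). A call has exactly 10 rows; each row is the pose to reach, as a shift and turn from the pose commanded when the call began, along the tool's axes at that moment; what a row does not reach only later rows make up. A row lasts 1/12 s, in which the tool goes at most 41.7 mm and 7.16 degrees, less where a joint would pass 70% of its speed; a pose out of reach is approached as far as the arm can. A call with a gripper value outside its range is refused whole. The fingers move at their own pace and stop on an object; FORCE is the grip in N (left out, the last holds). Time passes only in rows, so rows that repeat a pose let the fingers close, or fill a call up. It gives the time, the measured TCP pose, the force and the opening at its end, in the units of the state.
- telemetry.sense(): the state, without advancing time (a new reading comes with each control period).
- imaging.capture(name): name is "scene" or "top"; returns a dict with "frame" (384x512x3 uint8, red, green, blue), "z_map" (384x512 float32, mm along the optical axis (not along the pixel's ray), 0 where there is no reading), "fx", "fy", "cx", "cy" (pixels), "rvec" (rotation vector, rad) and "tvec" (3), from world to camera coordinates, as OpenCV has them. Camera axes: x right, y down, z forward; pixel columns grow to the right and rows downward; lengths in mm; the calibration is good to about 2 mm. A picture is of the moment at which its call begins.
- ctrl.finish_job(): hands the job in, once; it reports no verdict.
The state is a dict: "time_s": time; "joints": joint angles; "dq": joint speeds; "tau": joint torques, N m; "eef_pos": TCP position; "ee_rot": TCP orientation; "force": force on the tool from outside, world axes, zero at the start; "wrist_torque": the same for the moment, N m; "grip_width": opening from 0.0 (shut) to 1.0 (fully open).
Only numpy, scipy, OpenCV 4.12 (cv2) and the standard library are available. Lean on these libraries where they do the work, as an engineer would, in place of code of your own. Each camera call takes 0.05 s, during which the arm holds its last target.

### The job

Take the carrier with the bottle off the infeed rail by lifting it over the rail's turned-up end, and hang it on the next rail past that rail's own turned-up end. Then slide it along, gently, so that the carrier itself pushes the check pin fully in, and let go, leaving it hanging there upright and still; do not push the pin with the gripper or ram it, and leave the empty carrier and everything lying about where they are.

Things in the scene. Friction and masses are not known exactly. Their poses are not given: they have to be found in the camera images.
- inrail: Infeed rail, fixed, at the robot's right: a level steel flat bar 12 mm wide, 20 mm tall, top 215 mm above the table, along its own y axis (z up) from y = 0 (free end, towards the next rail) to y = -260 mm. One post with black clamp at y = -245 mm. Origin on the table, straight below the stop at the free end. Carriers can leave only over this end.
- inrail_stop (a point): Top of the infeed rail's end stop: the bar's turned-up free end, 12 mm wide, 6 mm thick along the rail, rising 15 mm above the rail's top. Axes as the rail's.
- outrail: Next rail, fixed, at the robot's left: same bar, top 200 mm above the table, along its own y axis from y = 0 (free end with stop, towards the infeed rail) to y = +260 mm; one post at y = 245 mm. Origin on the table below its stop. The gap between the two stops is 105 mm or more; the rails need not be in line or parallel.
- outrail_stop (a point): Top of the next rail's end stop, 12 mm wide, 6 mm thick, 15 mm above that rail's top. Beyond it a grey block, 44 mm across the rail and 40 mm along it, up to 28 mm above the rail's top, is clamped on the rail and holds the check pin. The block's place along the rail changes and is not reported: look or feel for it.
- pin (a joint): Check pin in the grey block: steel plunger with a square head 24 x 24 mm facing the rail's free end, 4 to 28 mm above the rail's top. It slides along outrail +y: 0 = out, 0.012 m = fully in, at a solid end. No spring: it resists with about 3 N and stays where left. When out, its face lies 115 to 175 mm from the outrail's stop.
- carrier: Loaded carrier, 0.2 to 0.4 kg: aluminium yoke, white bottle (42 mm in diameter) fixed below, its foot 150 mm below the origin. Origin: middle of the saddle's underside, which rests on the rail's top; own y along the rail, z up. Saddle 34 (x) x 50 (y) x 8 mm. Two legs, 22 mm apart, join it to a cross plate.
- carrier_tab (a point): Middle of the carrier's upright grip tab, 32 mm above the carrier's origin: 12 mm thick (x), 50 mm long (y), 8 to 56 mm above the origin; grip it across its thickness from above. Tab and saddle end flush at y = +-25 mm.
- carrier_loop (a point): Middle of the closed loop that saddle, legs and cross plate form round the rail, 28 mm below the carrier's origin: 22 mm wide (x), 56 mm tall. On the 20 mm tall bar the carrier can be lifted at most 36 mm, and must be lifted more than 15 mm to pass a stop.
- spare: An empty carrier without a bottle, the same yoke, hanging on the infeed rail behind the loaded one, at least 70 mm from it centre to centre. Origin and axes as for the loaded one. Leave it hanging where it is.
- bottle_a: White capped bottle, 48 mm in diameter, 130 mm tall, standing on the table beyond the rails; origin under its centre. Leave it alone.
- bottle_b: A second such bottle, beyond the rails. Leave it alone.
- jar: White jar, 68 mm in diameter, 100 mm tall, beyond the rails; origin under its centre. Leave it alone.
- cap: White cap, 48 mm in diameter, 20 mm tall, lying on the table between the rails; origin under its centre. Leave it alone.
- wrench: Steel wrench, 160 mm long, lying flat on the table under the next rail, less than 30 mm high. Leave it alone.
- beaker: Clear plastic cup, 76 mm in diameter, 100 mm tall, beyond the rails; origin under its centre. Leave it alone.
Not all that is in view belongs to the job. Leave any purple or yellow look-alike of the carrier alone.

How it is judged:
By the outcome, as a careful person would: the job done as asked, in the order asked, and still so for the second after the job is handed in, with the robot touching nothing.
It also fails if it takes over 53 s, if anything falls off the work surface, if the arm or the gripper's body presses on something with over 40 N, if the wrist force passes 120 N, or if a joint passes its speed limit or range.

## Working session

There is one attempt and no reset: what is moved stays moved. The work goes in short steps, Python scripts to look and compute and a shell command to move; the robot and the scene stay as the last step left them, time stands still between calls to the robot, and variables do not carry over. Pictures are saved under pics/ and viewed, and the job is handed in when it is done.

```bash
ls; mkdir -p pics; python3 - <<'E'
from rig import telemetry, imaging, ctrl
import cv2, pickle
print(telemetry.sense())
for n in ("scene","top"):
    c=imaging.capture(n)
    pickle.dump(c,open(f"{n}0.pkl","wb"))
    cv2.imwrite(f"pics/{n}0.png",c["frame"][:,:,::-1])
    print(n,{k:c[k] for k in c if k not in("frame","z_map")})
E
```

```text
pics
{'time_s': 0.0, 'joints': array([ 9.35569484e-01,  3.13433525e-01,  1.49844953e+00,  9.60151733e-07,
        1.33097631e+00, -2.23399128e-01]), 'dq': array([ 0.00085881,  0.0002645 , -0.00068604,  0.00215364, -0.0003741 ,
        0.0005086 ]), 'tau': array([ 8.52113444e-04, -4.12248659e+01, -2.59754473e+01, -1.04156068e-04,
        3.93925875e-03,  3.51765060e-06]), 'eef_pos': array([210.00417757, 480.88906602, 230.73881408]), 'ee_rot': array([-0.59151228,  0.59182391,  0.38678636, -0.3876261 ]), 'force': array([-0.37839897,  0.55946867, -0.48580135]), 'wrist_torque': array([-0.02583471,  0.00822015,  0.06177729]), 'grip_width': 0.9927968686787922}
scene {'fx': 401.5423360349957, 'fy': 401.5423360349957, 'cx': 258.7243669160156, 'cy': 189.43524501437554, 'rvec': array([ 1.59226719,  1.93547101, -0.82418191]), 'tvec': array([ 127.45560166, -305.6916347 , 1365.79257347])}
top {'fx': 494.89982354529747, 'fy': 494.89982354529747, 'cx': 259.31940868975687, 'cy': 194.72089454003068, 'rvec': array([ 2.09966326, -2.14258008,  0.16052625]), 'tvec': array([  10.10658749,  631.04164094, 1253.15934527])}
```

View pics/scene0.png

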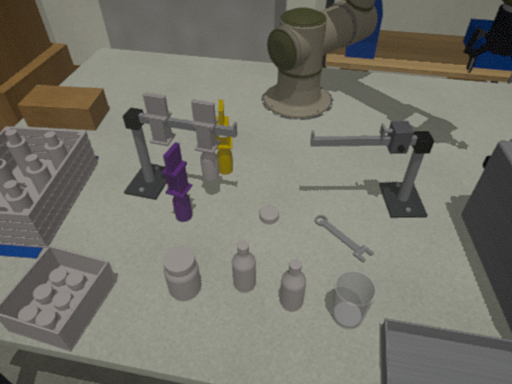

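View pics/top0.png

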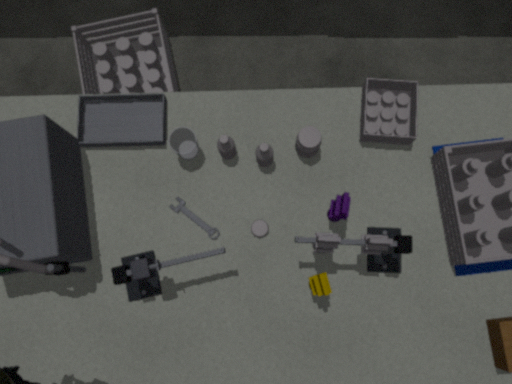

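The scene view shows the infeed rail at left (130–237, 105–130) with the loaded carrier at (207,145) and the spare at (157,118). The next rail runs (312–430, 140) with its stop at (314,138) and the block at (402,137). In the top view the infeed rail spans (295–410, 242) and the out rail (135–225, 260). Purple and yellow look-alikes stand close to the loaded carrier. Next I'll measure from the depth.

```bash
cat > h.py <<'E'
import numpy as np, cv2, pickle
def cloud(c):
    z=c["z_map"]; v,u=np.mgrid[:z.shape[0],:z.shape[1]]
    P=np.stack([(u-c["cx"])/c["fx"]*z,(v-c["cy"])/c["fy"]*z,z],-1)
    R,_=cv2.Rodrigues(c["rvec"]); W=(P-c["tvec"])@R
    W[z==0]=np.nan
    return W
def proj(c,p):
    return cv2.projectPoints(np.array(p,float).reshape(-1,3),c["rvec"],c["tvec"],np.array([[c["fx"],0,c["cx"]],[0,c["fy"],c["cy"]],[0,0,1.]]),None)[0].reshape(-1,2)
def load(n): return pickle.load(open(n+".pkl","rb"))
E
python3 - <<'E'
from h import *
for n,crops in (("scene",[(100,70,160,160),(290,100,160,120)]),("top",[(280,180,140,120),(100,220,140,90)])):
    c=load(n+"0"); W=cloud(c)
    for i,(x,y,w,h) in enumerate(crops):
        im=cv2.resize(c["frame"][y:y+h,x:x+w,::-1],None,fx=5 if w<150 else 3.7,fy=5 if w<150 else 3.7,interpolation=cv2.INTER_CUBIC)
        im=cv2.convertScaleAbs(im,alpha=1.6)
        cv2.imwrite(f"pics/{n}_c{i}.png",im)
# rail-tops in both: points z in 150..290
for n in ("scene","top"):
    c=load(n+"0"); W=cloud(c).reshape(-1,3)
    for lab,lo,hi,ys in (("in",206,224,(-400,60)),("out",191,209,(60,500))):
        m=(W[:,2]>lo)&(W[:,2]<hi)&(W[:,1]>ys[0])&(W[:,1]<ys[1])&(W[:,0]>150)&(W[:,0]<700)
        Q=W[m]; print(n,lab,len(Q),Q.min(0).round(),Q.max(0).round())
        # bin by y
        for y in range(int(Q[:,1].min())//20*20,int(Q[:,1].max()),20):
            q=Q[(Q[:,1]>=y)&(Q[:,1]<y+20)]
            if len(q)>3: print(y,len(q),np.median(q[:,0]).round(1),(q[:,0].min()).round(),q[:,0].max().round(),np.median(q[:,2]).round(1))
E
```

```text
scene in 1040 [ 373. -347.  206.] [609. -82. 224.]
-360 31 494.0 468.0 505.0 216.7
-340 114 494.9 465.0 509.0 217.3
-320 102 491.5 465.0 507.0 215.4
-300 34 502.0 486.0 506.0 219.9
-280 70 504.8 493.0 509.0 217.5
-260 84 503.1 473.0 509.0 218.8
-240 59 496.0 480.0 500.0 214.6
-220 101 499.4 486.0 609.0 208.2
-200 64 499.0 486.0 601.0 211.6
-180 65 510.7 498.0 514.0 219.8
-160 110 510.4 373.0 516.0 209.4
-140 83 502.7 406.0 516.0 216.0
-120 61 504.1 492.0 507.0 214.5
-100 62 505.1 495.0 507.0 214.7
scene out 1280 [409.  79. 191.] [592. 466. 209.]
80 64 483.4 470.0 488.0 199.6
100 68 478.6 467.0 484.0 200.0
120 67 474.4 463.0 480.0 199.6
140 66 469.5 458.0 475.0 200.0
160 61 465.8 454.0 471.0 199.7
180 60 462.1 450.0 466.0 199.8
200 65 457.2 447.0 463.0 199.6
220 58 453.5 442.0 459.0 199.3
240 83 452.9 425.0 467.0 200.0
260 77 462.6 458.0 472.0 197.9
280 51 458.3 428.0 470.0 199.5
300 136 437.0 412.0 453.0 202.0
320 122 436.7 409.0 450.0 202.6
340 5 443.3 439.0 445.0 198.1
440 200 516.9 473.0 558.0 199.9
460 95 568.6 544.0 592.0 199.0
top in 942 [ 375. -349.  206.] [606. -85. 224.]
-36
[... 321 characters left out ...]
0 100 479.3 375.0 513.0 219.7
-140 64 496.0 415.0 513.0 217.0
-120 52 498.5 492.0 503.0 214.4
-100 22 498.9 494.0 504.0 214.1
top out 1053 [406.  76. 191.] [698. 496. 209.]
60 5 476.4 474.0 486.0 197.1
80 40 476.3 470.0 483.0 199.5
100 50 472.3 465.0 481.0 198.5
120 45 468.1 461.0 475.0 199.3
140 52 463.8 457.0 473.0 198.9
160 47 459.5 453.0 467.0 199.9
180 49 455.4 449.0 464.0 198.9
200 49 451.2 444.0 458.0 199.6
220 22 449.1 440.0 458.0 199.6
240 28 437.0 420.0 464.0 199.4
260 17 466.3 416.0 471.0 193.6
280 20 432.2 412.0 439.0 199.1
300 155 428.0 408.0 449.0 200.7
320 118 428.3 406.0 447.0 201.1
440 135 516.3 469.0 570.0 199.2
460 198 619.8 440.0 698.0 200.7
480 23 451.6 434.0 697.0 202.7
```

View pics/scene_c0.png

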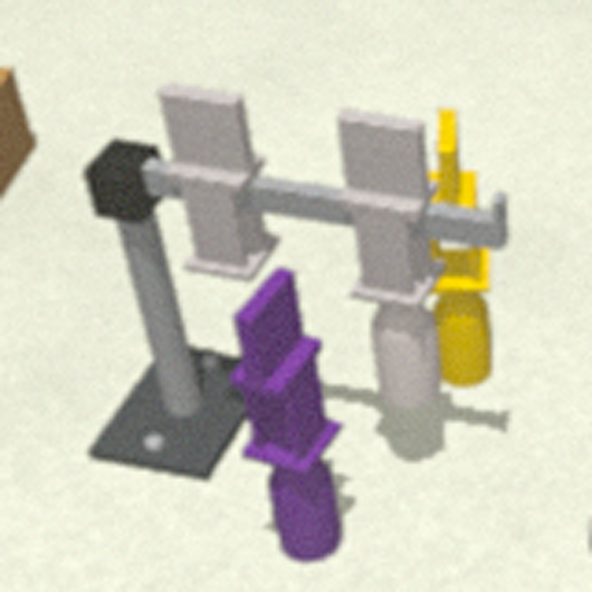

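View pics/scene_c1.png

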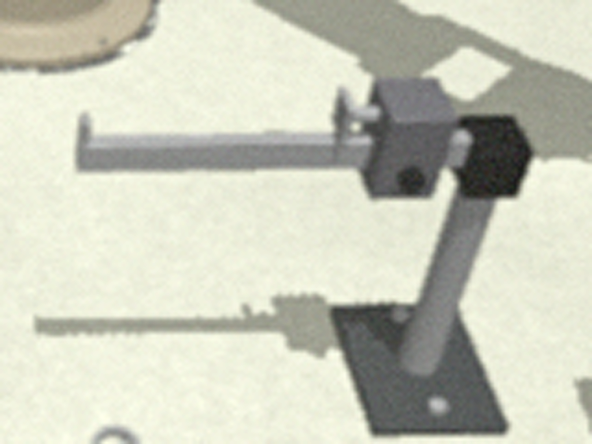

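View pics/top_c0.png

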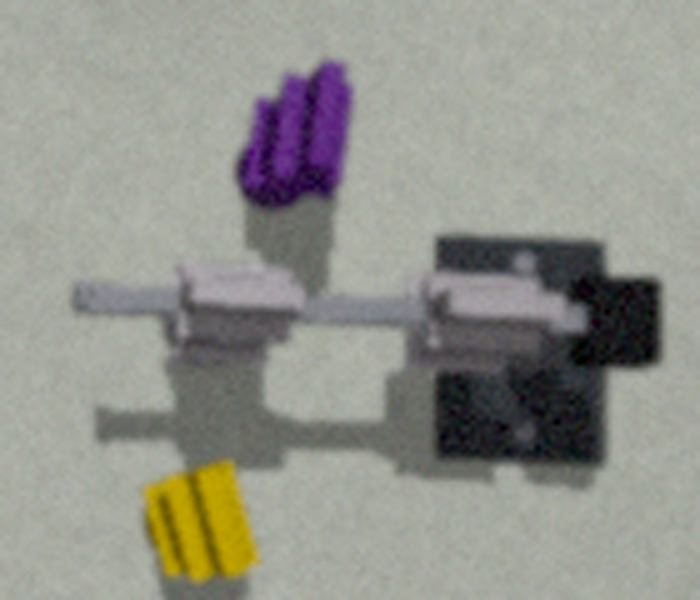

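View pics/top_c1.png

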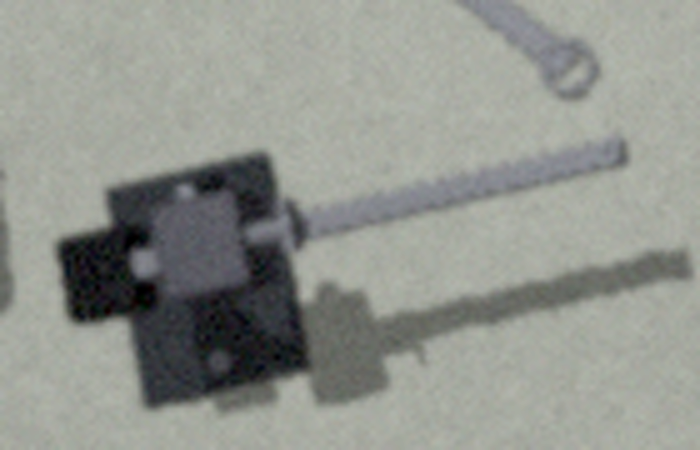

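```bash
python3 - <<'E'
from h import *
S=cloud(load("scene0")).reshape(-1,3);T=cloud(load("top0")).reshape(-1,3)
def fit(Q):
    p=np.polyfit(Q[:,1],Q[:,0],1); return p
for n,W in (("S",S),("T",T)):
  for lab,z,y0,y1,x0,x1 in (("in",215,-125,-90,480,520),("inmid",215,-240,-215,480,512),("out",200,85,225,440,490)):
    m=(abs(W[:,2]-z)<2.5)&(W[:,1]>y0)&(W[:,1]<y1)&(W[:,0]>x0)&(W[:,0]<x1)
    Q=W[m]; print(n,lab,len(Q),Q.mean(0).round(1), fit(Q).round(4))
  # stops: z above rail+6..18
  for lab,z,y0,y1,x0,x1 in (("instop",215,-120,-60,480,520),("outstop",200,60,110,460,500)):
    m=(W[:,2]>z+5)&(W[:,2]<z+19)&(W[:,1]>y0)&(W[:,1]<y1)&(W[:,0]>x0)&(W[:,0]<x1)
    Q=W[m]; print(n,lab,len(Q),Q.min(0).round(1),Q.max(0).round(1),Q.mean(0).round(1))
    q=Q[Q[:,2]>z+12]; print('  top',len(q),q.mean(0).round(1),q.min(0).round(1),q.max(0).round(1)) if len(q) else 0
  # tabs
  for lab,y0,y1 in (("carr",-200,-120),("spare",-320,-210)):
    m=(W[:,2]>230)&(W[:,2]<290)&(W[:,1]>y0)&(W[:,1]<y1)&(W[:,0]>470)&(W[:,0]<530)
    Q=W[m];print(n,lab,len(Q),Q.min(0).round(1),Q.max(0).round(1))
    q=Q[Q[:,2]>265]; print('  top',len(q),q.mean(0).round(1),q.min(0).round(1),q.max(0).round(1),fit(q).round(3))
  # block
  m=(W[:,2]>204)&(W[:,2]<240)&(W[:,1]>200)&(W[:,1]<330)&(W[:,0]>400)&(W[:,0]<500)
  Q=W[m];print(n,"blk",len(Q),Q.min(0).round(1),Q.max(0).round(1))
  q=Q[Q[:,2]>224]; print('  top',len(q),q.mean(0).round(1),q.min(0).round(1),q.max(0).round(1))
E
```

```text
S in 63 [ 500.6 -108.8  215.3] [8.460000e-02 5.097773e+02]
S inmid 40 [ 492.7 -227.1  215.5] [3.980000e-02 5.017891e+02]
S out 267 [466.8 152.3 200.5] [-2.09400e-01  4.98706e+02]
S instop 24 [495.8 -88.2 220.9] [507.1 -81.7 232.5] [502.5 -84.4 227.3]
  top 14 [501.4 -84.6 229.8] [495.8 -88.2 227.8] [505.3 -81.7 232.5]
S outstop 23 [476.4  78.9 205.8] [488.9  86.3 216.8] [483.4  82.3 212.8]
  top 15 [482.1  82.2 215. ] [476.4  78.9 212.1] [488.9  86.3 216.8]
S carr 453 [ 488.4 -179.6  230.3] [ 506.5 -128.8  274.5]
  top 128 [ 498.8 -153.7  270.2] [ 488.4 -178.5  265.1] [ 505.7 -129.5  274.5] [7.30000e-02 5.10009e+02]
S spare 428 [ 482.1 -290.8  230. ] [ 498.8 -240.1  274.5]
  top 125 [ 492.1 -263.7  270.2] [ 482.1 -289.1  265.1] [ 498.2 -240.3  274.5] [5.40000e-02 5.06405e+02]
S blk 567 [411.9 224.6 204. ] [466.3 329.7 231.5]
  top 287 [444.8 263.9 228.5] [417.7 225.3 224. ] [466.1 291.2 231.5]
T in 60 [ 498.2 -108.8  214.6] [7.750000e-02 5.065924e+02]
T inmid 42 [ 490.9 -228.6  214.8] [1.068000e-01 5.153424e+02]
T out 229 [462.7 157.8 199.8] [-2.222000e-01  4.977224e+02]
T instop 16 [493.6 -89.2 221.4] [504.8 -84.4 231.7] [499.5 -86.8 228.2]
  top 13 [500.7 -86.6 229.1] [495.5 -89.2 227.3] [504.8 -84.4 231.7]
T outstop 16 [475.   76.7 205.4] [484.4 105.2 218.8] [479.6  81.6 213. ]
  top 11 [479.9  80.  214.8] [475.   76.7 212.6] [484.4  83.6 218.8]
T carr 167 [ 487.4 -179.7  230.2] [ 502.4 -131.4  274.9]
  top 131 [ 495.3 -155.7  270.3] [ 488.  -179.7  265.1] [ 502.4 -132.   274.9] [7.70000e-02 5.07377e+02]
T spare 178 [ 480.6 -291.2  230. ] [ 495.7 -242.1  278.2]
  top 130 [ 488.4 -267.7  270.4] [ 481.6 -291.2  265.2] [ 495.7 -243.1  278.2] [7.9000e-02 5.0964e+02]
T blk 485 [410.2 206.5 204. ] [464.8 327.3 233.6]
  top 335 [439.9 262.5 227.3] [416.  223.7 224. ] [462.4 288.  233.6]
```

```bash
cat > g.py <<'E'
from h import *
import numpy as np
INY=-0.066; OUTY=0.213
def loc(W,o,yaw):
    d=W[:,:2]-np.array(o); c,s=np.cos(yaw),np.sin(yaw)
    return np.c_[d[:,0]*c+d[:,1]*s,-d[:,0]*s+d[:,1]*c,W[:,2]]
E
python3 - <<'E'
from g import *
from scipy.spatial.transform import Rotation as R
from rig import telemetry
for n,oi,oo in (("scene",(501.5,-84.7),(482.5,82.4)),("top",(499.5,-86.6),(479.8,80))):
    W=cloud(load(n+"0")).reshape(-1,3); W=W[~np.isnan(W[:,0])]
    print(n)
    L=loc(W,oi,INY)
    for lab,z0,z1,y0,y1 in (("rail",212,218,-38,-5),("railmid",212,218,-155,-130),("tab carr",262,273,-110,-40),("tab spare",262,273,-220,-140),("legs",170,195,-110,-40)):
        q=L[(L[:,2]>z0)&(L[:,2]<z1)&(L[:,1]>y0)&(L[:,1]<y1)&(abs(L[:,0])<25)]
        print(lab,len(q),"x",np.percentile(q[:,0],[1,50,99]).round(1),"y",np.percentile(q[:,1],[1,50,99]).round(1),"slope",np.polyfit(q[:,1],q[:,0],1)[0].round(3))
    L=loc(W,oo,OUTY)
    for lab,z0,z1,y0,y1 in (("rail",197,203,8,60),("rail2",197,203,60,120),("head",210,224,100,165),("blk",222,234,120,230)):
        q=L[(L[:,2]>z0)&(L[:,2]<z1)&(L[:,1]>y0)&(L[:,1]<y1)&(abs(L[:,0])<30)]
        print(lab,len(q),"x",np.percentile(q[:,0],[1,50,99]).round(1),"y",np.percentile(q[:,1],[1,10,50,99]).round(1),"slope",np.polyfit(q[:,1],q[:,0],1)[0].round(3))
    c=load(n+"0");hsv=cv2.cvtColor(c["frame"],cv2.COLOR_RGB2HSV).reshape(-1,3); W=cloud(c).reshape(-1,3)
    for lab,a,b in (("yel",18,35),("pur",125,160)):
        m=(hsv[:,0]>a)&(hsv[:,0]<b)&(hsv[:,1]>120)&(abs(W[:,1])<300)&(W[:,2]>20)&(W[:,0]>350)&(W[:,0]<650)
        print(lab,m.sum(),np.nanpercentile(W[m],[1,50,99],axis=0).round().tolist())
s=telemetry.sense(); q=s["ee_rot"]; print(R.from_quat(q[[1,2,3,0]]).as_matrix().round(3), s["joints"])
E
```

```text
scene
rail 60 x [-7.6  1.6  6.5] y [-37.  -22.4  -6.8] slope 0.043
railmid 46 x [-6.   2.3  6.7] y [-154.4 -142.5 -131.3] slope -0.008
tab carr 158 x [-7.2  3.8  7. ] y [-93.8 -68.5 -45.1] slope 0.003
tab spare 142 x [-6.   4.2  7.5] y [-204.6 -177.5 -156.1] slope -0.015
legs 153 x [-14.   15.3  18.2] y [-86.8 -64.8 -52.2] slope -0.359
rail 115 x [-8.2  0.7  5.6] y [ 9.3 13.5 34.6 59.5] slope 0.01
rail2 127 x [-8.5  0.9  5.8] y [ 61.1  65.9  89.9 118.9] slope 0.015
head 50 x [-14.8   2.   11.1] y [147.7 148.5 150.2 164. ] slope 0.017
blk 308 x [-21.4   3.2  20.8] y [148.3 161.1 185.7 209.4] slope 0.063
yel 600 [[377.0, -160.0, 22.0], [412.0, -140.0, 94.0], [424.0, -124.0, 208.0]]
pur 463 [[565.0, -220.0, 28.0], [598.0, -197.0, 158.0], [610.0, -180.0, 208.0]]
top
rail 68 x [-5.7  0.3  5.8] y [-37.3 -23.4  -5.5] slope 0.001
railmid 47 x [-5.3 -0.1  6.3] y [-154.9 -143.9 -132.2] slope 0.039
tab carr 123 x [-5.6  0.1  6.3] y [-93.2 -69.3 -45.7] slope 0.018
tab spare 122 x [-5.1  0.6  6.9] y [-204.3 -180.9 -156.9] slope 0.02
legs 12 x [-16.9 -16.4 -14.8] y [-84.7 -61.8 -52.8] slope 0.04
rail 87 x [-6.   0.6  6. ] y [ 9.  12.8 34.7 59.1] slope -0.025
rail2 114 x [-6.  -0.3  5.9] y [ 60.6  65.4  88.5 118.8] slope 0.01
head 37 x [-11.4  -0.1  10.6] y [147.7 148.  155.8 164.9] slope 0.158
blk 376 x [-21.5  -0.2  20.9] y [148.4 171.  188.1 209.6] slope 0.001
yel 396 [[372.0, -166.0, 38.0], [397.0, -141.0, 159.0], [422.0, -123.0, 209.0]]
pur 410 [[557.0, -219.0, 30.0], [576.0, -197.0, 157.0], [605.0, -179.0, 210.0]]
[[ 0.4   -0.001 -0.916]
 [ 0.916 -0.001  0.4  ]
 [-0.001 -1.     0.   ]] [ 9.35607020e-01  3.13402104e-01  1.49832751e+00  9.42119070e-06
  1.33100096e+00 -2.23405229e-01]
```

The top and scene clouds agree to about 2 mm. The infeed stop is at (500.5,-85.7) with yaw -0.066, and the carrier tab centre at (496,-155) with its top at z 271. The out stop is at (481,81) with yaw 0.213. The pin face is about 148 mm along the out rail, within the stated 115–175. Next I'll work out the approach.

```bash
cat > to.py <<'E'
import sys, numpy as np
from scipy.spatial.transform import Rotation as R
from rig import telemetry
OI=np.array([500.5,-85.7]); OO=np.array([481.1,81.2]); YI=-0.066; YO=0.213
def rail(o,yaw,y,x=0): return o+x*np.array([np.cos(yaw),np.sin(yaw)])+y*np.array([-np.sin(yaw),np.cos(yaw)])
def show(tx,ty,tz,yaw):
    s=telemetry.sense(); q=s["ee_rot"]; M=R.from_quat(q[[1,2,3,0]])
    T=R.from_matrix(np.array([[np.cos(yaw),0,-np.sin(yaw)],[np.sin(yaw),0,np.cos(yaw)],[0,-1,0]]))
    d=M.inv().apply(np.array([tx,ty,tz])-s["eef_pos"])/10
    print("t",round(s["time_s"],2),"pos",s["eef_pos"].round(1),"F",s["force"].round(1),"M",s["wrist_torque"].round(2),"w",round(s["grip_width"],3),"q6",s["joints"].round(2))
    print("target",np.round([tx,ty,tz],1),"delta cm",d.round(3),"twist",(M.inv()*T).as_rotvec().round(4))
def where():
    s=telemetry.sense(); p=s["eef_pos"]; q=s["ee_rot"]; M=R.from_quat(q[[1,2,3,0]]).as_matrix()
    for n,o,y in (("in",OI,YI),("out",OO,YO)):
        d=p[:2]-o; c,k=np.cos(y),np.sin(y)
        print(n,"x",round(d[0]*c+d[1]*k,1),"y",round(-d[0]*k+d[1]*c,1),"yawerr",round(np.arctan2(M[1,0],M[0,0])-y,4))
    print("z",p[2].round(1))
E
python3 - <<'E'
from to import *
p=rail(OI,YI,-69.5); show(p[0],p[1],330,YI)
E
```

```text
t 0.1 pos [210.  480.9 230.8] F [-0.6 -0.7  0.4] M [-0.03  0.03 -0.01] w 1.003 q6 [ 0.94  0.31  1.5   0.    1.33 -0.22]
target [ 495.9 -155.   330. ] delta cm [-46.849  -9.882 -51.653] twist [ 5.000e-04  1.225e+00 -1.100e-03]
```

```bash
python3 -m handwheel '[{"delta_pos":[0,-4,0],"twist":[0,0,0],"jaw":1},{"delta_pos":[-1,-8,-1],"twist":[0,0.08,0],"jaw":1},{"delta_pos":[-3.5,-9.9,-3.8],"twist":[0,0.18,0],"jaw":1},{"delta_pos":[-6.2,-9.9,-6.8],"twist":[0,0.28,0],"jaw":1},{"delta_pos":[-8.9,-9.9,-9.8],"twist":[0,0.38,0],"jaw":1},{"delta_pos":[-11.6,-9.9,-12.8],"twist":[0,0.48,0],"jaw":1},{"delta_pos":[-14.3,-9.9,-15.8],"twist":[0,0.58,0],"jaw":1},{"delta_pos":[-17,-9.9,-18.7],"twist":[0,0.68,0],"jaw":1},{"delta_pos":[-19.7,-9.9,-21.7],"twist":[0,0.78,0],"jaw":1},{"delta_pos":[-22.4,-9.9,-24.7],"twist":[0,0.88,0],"jaw":1}]'
python3 - <<'E'
from to import *
p=rail(OI,YI,-69.5); show(p[0],p[1],330,YI)
E
```

```text
time_s: 0.93
eef_pos: [346.9, 175.2, 330.2]
ee_rot: [0.7, -0.7, -0.097, 0.097]
force: [1.9, 0.4, 0.7]
grip_width: 0.998
t 0.93 pos [346.9 175.2 330.2] F [1.9 0.4 0.7] M [ 0.01 -0.02  0.02] w 0.998 q6 [ 0.16 -0.06  1.67  0.    1.53 -0.11]
target [ 495.9 -155.   330. ] delta cm [ 5.3950e+00  2.1000e-02 -3.5823e+01] twist [-0.      0.3404 -0.    ]
```

```bash
python3 -m handwheel '[{"delta_pos":[0.5,0,-3.5],"twist":[0,0.06,0],"jaw":1},{"delta_pos":[1.1,0,-7.2],"twist":[0,0.12,0],"jaw":1},{"delta_pos":[1.7,0,-11],"twist":[0,0.18,0],"jaw":1},{"delta_pos":[2.3,0,-15],"twist":[0,0.24,0],"jaw":1},{"delta_pos":[2.9,0,-19],"twist":[0,0.3,0],"jaw":1},{"delta_pos":[3.5,0,-23],"twist":[0,0.34,0],"jaw":1},{"delta_pos":[4.1,0,-27],"twist":[0,0.34,0],"jaw":1},{"delta_pos":[4.7,0,-31],"twist":[0,0.34,0],"jaw":1},{"delta_pos":[5.2,0,-34.5],"twist":[0,0.34,0],"jaw":1},{"delta_pos":[5.4,0,-35.9],"twist":[0,0.34,0],"jaw":1}]'
python3 - <<'E'
from to import *
from h import *
from rig import imaging
p=rail(OI,YI,-69.5); show(p[0],p[1],236,YI); where()
for n in ("scene","top"):
    c=imaging.capture(n); pickle.dump(c,open(n+"1.pkl","wb"))
    x,y,w,h=(110,30,160,120) if n=="scene" else (260,180,160,120)
    cv2.imwrite(f"pics/{n}1.png",cv2.convertScaleAbs(cv2.resize(c["frame"][y:y+h,x:x+w,::-1],None,fx=5,fy=5,interpolation=cv2.INTER_CUBIC),alpha=1.5))
E
```

```text
time_s: 1.77
eef_pos: [498.3, -157.1, 329.0]
ee_rot: [0.707, -0.707, 0.023, -0.022]
force: [0.1, 0.7, 0.1]
grip_width: 0.999
t 1.77 pos [ 498.3 -157.1  329. ] F [0.1 0.7 0.1] M [ 0.01 -0.02  0.02] w 0.999 q6 [-0.53  0.26  1.32 -0.    1.57 -0.47]
target [ 495.9 -155.   236. ] delta cm [-0.237  9.296  0.185] twist [-0.0002  0.0019 -0.0018]
in x 2.5 y -71.4 yawerr 0.0019
out x -33.5 y -236.5 yawerr -0.2771
z 329.0
```

View pics/scene1.png

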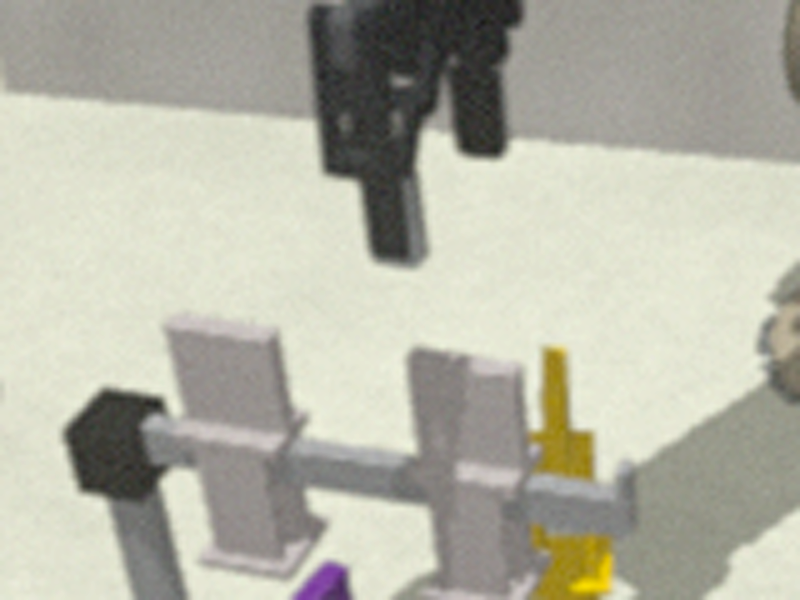

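View pics/top1.png

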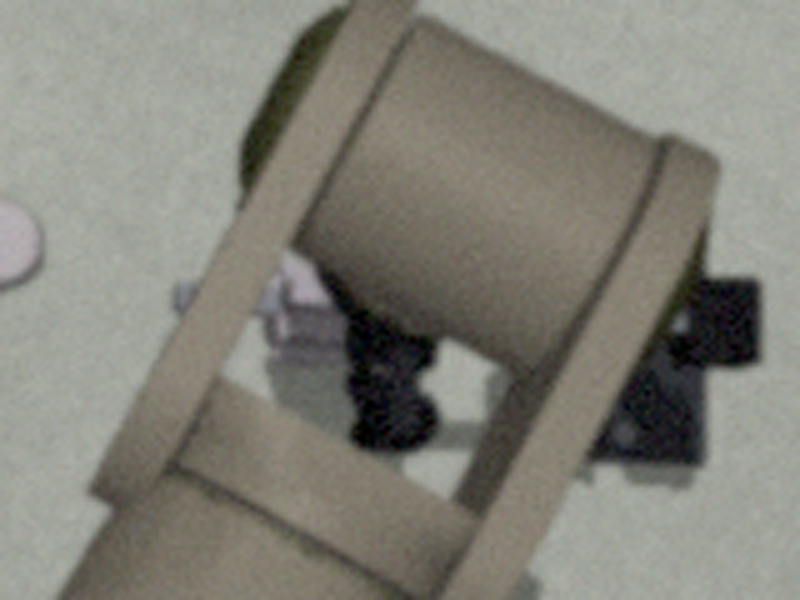

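The scene view shows the open gripper above the carrier, with the near finger tip at crop (400,255), and all things undisturbed. The top view is blocked by the arm. I'll check the finger in the scene depth against the TCP reading.

```bash
python3 - <<'E'
from to import *
from g import *
p=rail(OI,YI,-69.5); show(p[0],p[1],236,YI); where()
c=load("scene1");L=loc(cloud(c).reshape(-1,3),(501.5,-84.7),YI)
for z0,z1 in ((335,345),(345,355),(355,365),(365,375)):
    q=L[(L[:,2]>z0)&(L[:,2]<z1)&(L[:,1]>-120)&(L[:,1]<-20)&(abs(L[:,0])<80)]
    for s in (1,-1):
        r=q[q[:,0]*s>0]
        if len(r)>3: print(z0,s,len(r),"x",np.percentile(r[:,0],[2,50,98]).round(1),"y",np.percentile(r[:,1],[2,50,98]).round(1))
q=L[(L[:,2]>262)&(L[:,2]<273)&(L[:,1]>-110)&(L[:,1]<-40)&(abs(L[:,0])<25)]
print(np.percentile(q,[1,50,99],axis=0).round(1))
E
```

```text
t 1.87 pos [ 497.9 -155.3  329. ] F [-0.1 -0.1 -0.1] M [ 0.06 -0.02 -0.03] w 1.003 q6 [-0.53  0.26  1.32 -0.    1.57 -0.46]
target [ 495.9 -155.   236. ] delta cm [-1.820e-01  9.301e+00  4.000e-03] twist [-0.0008  0.0022 -0.002 ]
in x 2.0 y -69.6 yawerr 0.0022
out x -33.6 y -234.7 yawerr -0.2768
z 329.0
335 1 8 x [49.4 50.2 51.8] y [-79.4 -70.3 -63.4]
335 -1 6 x [-43.7 -42.3 -40.9] y [-75.9 -72.  -67.4]
345 1 45 x [45.9 52.1 58.7] y [-80.8 -65.1 -59.8]
345 -1 50 x [-47.8 -41.6 -38.9] y [-82.1 -70.1 -60.2]
355 1 60 x [45.  55.8 59.8] y [-80.3 -65.9 -59.5]
355 -1 52 x [-44.4 -41.7 -38.2] y [-80.6 -69.9 -59.6]
365 1 63 x [45.9 55.6 59.9] y [-77.9 -66.4 -59.2]
365 -1 58 x [-48.1 -41.4 -39. ] y [-81.3 -69.5 -60.3]
[[ -7.1 -93.7 262.1]
 [  3.5 -68.2 269.7]
 [  7.  -45.2 272.9]]
```

```bash
python3 -m handwheel '[{"delta_pos":[-0.18,1,0],"twist":[0,0,0],"jaw":1},{"delta_pos":[-0.18,2.5,0],"twist":[0,0,0],"jaw":1},{"delta_pos":[-0.18,4,0],"twist":[0,0,0],"jaw":1},{"delta_pos":[-0.18,5.5,0],"twist":[0,0,0],"jaw":1},{"delta_pos":[-0.18,7,0],"twist":[0,0,0],"jaw":1},{"delta_pos":[-0.18,8.2,0],"twist":[0,0,0],"jaw":1},{"delta_pos":[-0.18,9,0],"twist":[0,0,0],"jaw":0.8},{"delta_pos":[-0.18,9.4,0],"twist":[0,0,0],"jaw":0.6},{"delta_pos":[-0.18,9.5,0],"twist":[0,0,0],"jaw":0.45},{"delta_pos":[-0.18,9.5,0],"twist":[0,0,0],"jaw":0.35}]' 40
python3 - <<'E'
from to import *
p=rail(OI,YI,-69.5); show(p[0],p[1],234,YI); where()
E
```

```text
time_s: 2.7
eef_pos: [495.9, -152.9, 235.7]
ee_rot: [-0.707, 0.707, -0.021, 0.022]
force: [-0.1, -0.4, -0.1]
grip_width: 0.454
t 2.7 pos [ 495.9 -152.9  235.7] F [-0.1 -0.4 -0.1] M [-0.02  0.02  0.04] w 0.454 q6 [-0.53  0.3   1.51  0.    1.34 -0.46]
target [ 495.9 -155.   234. ] delta cm [ 0.014  0.173 -0.214] twist [0.0002 0.0054 0.0005]
in x -0.2 y -67.4 yawerr 0.0054
out x -35.0 y -231.9 yawerr -0.2736
z 235.7
```

```bash
python3 -m handwheel '[{"delta_pos":[0,0.1,-0.2],"twist":[0,0,0],"jaw":0.3},{"delta_pos":[0,0.1,-0.2],"twist":[0,0,0],"jaw":0.24},{"delta_pos":[0,0.1,-0.2],"twist":[0,0,0],"jaw":0.2},{"delta_pos":[0,0.1,-0.2],"twist":[0,0,0],"jaw":0.15},{"delta_pos":[0,0.1,-0.2],"twist":[0,0,0],"jaw":0.1},{"delta_pos":[0,0.1,-0.2],"twist":[0,0,0],"jaw":0.05},{"delta_pos":[0,0.1,-0.2],"twist":[0,0,0],"jaw":0},{"delta_pos":[0,0.1,-0.2],"twist":[0,0,0],"jaw":0},{"delta_pos":[0,0.1,-0.2],"twist":[0,0,0],"jaw":0},{"delta_pos":[0,0.1,-0.2],"twist":[0,0,0],"jaw":0}]' 60
python3 - <<'E'
from to import *
p=rail(OI,YI,-69.5); show(p[0],p[1],234,YI); where()
E
```

```text
time_s: 3.53
eef_pos: [495.9, -155.3, 234.7]
ee_rot: [-0.707, 0.707, -0.021, 0.022]
force: [0.9, -1.1, 5.3]
grip_width: 0.131
t 3.53 pos [ 495.9 -155.3  234.7] F [ 0.9 -1.1  5.3] M [-0.   -0.08 -0.02] w 0.131 q6 [-0.53  0.3   1.51  0.    1.33 -0.47]
target [ 495.9 -155.   234. ] delta cm [0.002 0.066 0.023] twist [0.0004 0.0049 0.0008]
in x -0.0 y -69.7 yawerr 0.0049
out x -35.5 y -234.3 yawerr -0.2741
z 234.7
```

```bash
python3 -m handwheel '[{"delta_pos":[0,-0.2,0],"twist":[0,0,0],"jaw":0},{"delta_pos":[0,-0.5,0],"twist":[0,0,0],"jaw":0},{"delta_pos":[0,-0.9,0],"twist":[0,0,0],"jaw":0},{"delta_pos":[0,-1.3,0],"twist":[0,0,0],"jaw":0},{"delta_pos":[0,-1.7,0],"twist":[0,0,0],"jaw":0},{"delta_pos":[0,-2.1,0],"twist":[0,0,0],"jaw":0},{"delta_pos":[0,-2.4,0],"twist":[0,0.005,0],"jaw":0},{"delta_pos":[0,-2.5,0],"twist":[0,0.005,0],"jaw":0},{"delta_pos":[0,-2.5,0],"twist":[0,0.005,0],"jaw":0},{"delta_pos":[0,-2.5,0],"twist":[0,0.005,0],"jaw":0}]'
python3 - <<'E'
from to import *
from g import *
from rig import imaging
p=rail(OI,YI,20); show(p[0],p[1],260,YI); where()
c=imaging.capture("scene"); pickle.dump(c,open("scene2.pkl","wb"))
x,y,w,h=(110,50,160,150)
cv2.imwrite(f"pics/scene2.png",cv2.convertScaleAbs(cv2.resize(c["frame"][y:y+h,x:x+w,::-1],None,fx=4,fy=4,interpolation=cv2.INTER_CUBIC),alpha=1.5))
E
```

```text
time_s: 4.37
eef_pos: [495.6, -155.1, 259.2]
ee_rot: [0.707, -0.707, 0.023, -0.023]
force: [0.8, -0.0, -2.6]
grip_width: 0.135
t 4.37 pos [ 495.6 -155.1  259.2] F [ 0.8 -0.  -2.6] M [-0.07 -0.02  0.05] w 0.135 q6 [-0.53  0.28  1.47 -0.    1.39 -0.46]
target [501.8 -65.7 260. ] delta cm [ 0.027 -0.081  8.958] twist [-0.0001  0.     -0.0002]
in x -0.3 y -69.6 yawerr 0.0
out x -35.7 y -234.0 yawerr -0.279
z 259.2
```

View pics/scene2.png

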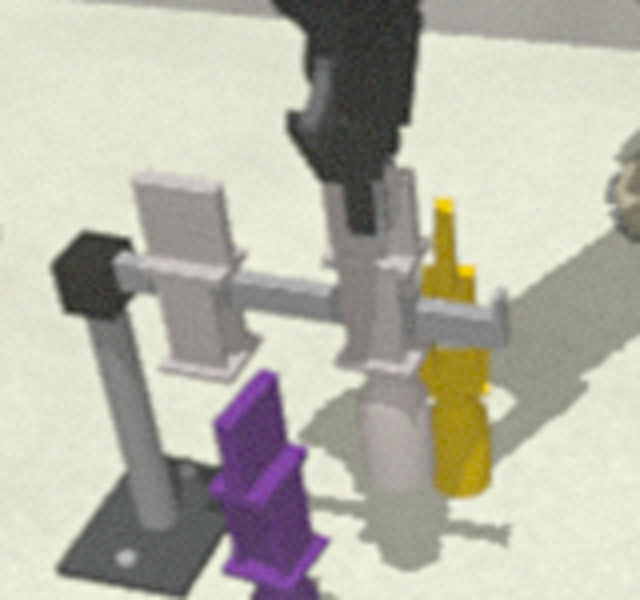

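The scene view shows the carrier lifted about 25 mm and still around the bar, gripped at crop (360,220), with the spare untouched. Next I'll carry it over the stop.

```bash
python3 -m handwheel '[{"delta_pos":[0,0,0.3],"twist":[0,0,0],"jaw":0},{"delta_pos":[0,0,0.8],"twist":[0,0,0],"jaw":0},{"delta_pos":[0,0,1.6],"twist":[0,0,0],"jaw":0},{"delta_pos":[0,0,2.4],"twist":[0,0,0],"jaw":0},{"delta_pos":[0,0,3.2],"twist":[0,0,0],"jaw":0},{"delta_pos":[0,0,4],"twist":[0,0,0],"jaw":0},{"delta_pos":[0,0,4.8],"twist":[0,0,0],"jaw":0},{"delta_pos":[0,0,5.5],"twist":[0,0,0],"jaw":0},{"delta_pos":[0,0,5.9],"twist":[0,0,0],"jaw":0},{"delta_pos":[0,0,6],"twist":[0,0,0],"jaw":0}]'
python3 - <<'E'
from to import *
p=rail(OI,YI,45); show(p[0],p[1],260,YI); where()
E
```

```text
time_s: 5.25
eef_pos: [499.7, -94.5, 259.4]
ee_rot: [0.707, -0.707, 0.023, -0.023]
force: [0.5, -0.2, -2.4]
grip_width: 0.137
t 5.25 pos [499.7 -94.5 259.4] F [ 0.5 -0.2 -2.4] M [ 0.04 -0.   -0.02] w 0.137 q6 [-0.42  0.26  1.5   0.    1.39 -0.35]
target [503.5 -40.8 260. ] delta cm [ 0.024 -0.063  5.381] twist [-0.      0.0009  0.0001]
in x -0.2 y -8.8 yawerr 0.0009
out x -18.9 y -175.6 yawerr -0.2781
z 259.4
```

```bash
python3 -m handwheel '[{"delta_pos":[0,0,0.3],"twist":[0,0,0],"jaw":0},{"delta_pos":[0,0,0.8],"twist":[0,0,0],"jaw":0},{"delta_pos":[0,0,1.6],"twist":[0,0,0],"jaw":0},{"delta_pos":[0,0,2.4],"twist":[0,0,0],"jaw":0},{"delta_pos":[0,0,3.2],"twist":[0,0,0],"jaw":0},{"delta_pos":[0,0,4],"twist":[0,0,0],"jaw":0},{"delta_pos":[0,0,4.8],"twist":[0,0,0],"jaw":0},{"delta_pos":[0,0,5.5],"twist":[0,0,0],"jaw":0},{"delta_pos":[0,0,6.1],"twist":[0,0,0],"jaw":0},{"delta_pos":[0,0,6.4],"twist":[0,0,0],"jaw":0}]'
python3 - <<'E'
from to import *
p=rail(OO,YO,-58); show(p[0],p[1],244,YO); where()
E
```

```text
time_s: 6.08
eef_pos: [503.9, -30.5, 259.3]
ee_rot: [0.707, -0.707, 0.023, -0.023]
force: [-0.2, 0.5, -2.5]
grip_width: 0.134
t 6.08 pos [503.9 -30.5 259.3] F [-0.2  0.5 -2.5] M [ 0.    0.01 -0.05] w 0.134 q6 [-0.29  0.25  1.51  0.    1.38 -0.23]
target [493.4  24.5 244. ] delta cm [-1.413  1.533  5.42 ] twist [-1.000e-04 -2.783e-01  0.000e+00]
in x -0.2 y 55.3 yawerr 0.0007
out x -1.3 y -114.0 yawerr -0.2783
z 259.3
```

```bash
python3 -m handwheel '[{"delta_pos":[-0.1,0,0.4],"twist":[0,-0.02,0],"jaw":0},{"delta_pos":[-0.3,0.2,1.1],"twist":[0,-0.06,0],"jaw":0},{"delta_pos":[-0.5,0.5,1.9],"twist":[0,-0.1,0],"jaw":0},{"delta_pos":[-0.7,0.8,2.7],"twist":[0,-0.14,0],"jaw":0},{"delta_pos":[-0.9,1.1,3.5],"twist":[0,-0.18,0],"jaw":0},{"delta_pos":[-1.1,1.3,4.3],"twist":[0,-0.22,0],"jaw":0},{"delta_pos":[-1.3,1.4,5],"twist":[0,-0.25,0],"jaw":0},{"delta_pos":[-1.4,1.5,5.3],"twist":[0,-0.27,0],"jaw":0},{"delta_pos":[-1.4,1.5,5.4],"twist":[0,-0.278,0],"jaw":0},{"delta_pos":[-1.4,1.5,5.4],"twist":[0,-0.278,0],"jaw":0}]'
python3 - <<'E'
from to import *
from g import *
from rig import imaging
p=rail(OO,YO,0); show(p[0],p[1],244,YO); where()
for n in ("scene","top"):
    c=imaging.capture(n); pickle.dump(c,open(n+"3.pkl","wb"))
    x,y,w,h=(220,50,200,150) if n=="scene" else (120,180,200,150)
    cv2.imwrite(f"pics/{n}3.png",cv2.convertScaleAbs(cv2.resize(c["frame"][y:y+h,x:x+w,::-1],None,fx=4,fy=4,interpolation=cv2.INTER_CUBIC),alpha=1.5))
c=load("scene3");L=loc(cloud(c).reshape(-1,3),(482.5,82.4),YO)
for lab,z0,z1 in (("tab",244,275),("tabtop",274,284),("legs",180,218),("bottle",100,140)):
    q=L[(L[:,2]>z0)&(L[:,2]<z1)&(L[:,1]>-100)&(L[:,1]<-25)&(abs(L[:,0])<30)]
    print(lab,len(q),np.percentile(q,[2,50,98],axis=0).round(1).tolist())
E
```

```text
time_s: 6.92
eef_pos: [493.5, 23.5, 244.4]
ee_rot: [-0.703, 0.703, 0.075, -0.075]
force: [0.2, -0.5, -2.8]
grip_width: 0.133
t 6.92 pos [493.5  23.5 244.4] F [ 0.2 -0.5 -2.8] M [-0.02  0.02  0.03] w 0.133 q6 [-0.19  0.23  1.57 -0.    1.34 -0.4 ]
target [481.1  81.2 244. ] delta cm [3.0e-03 3.7e-02 5.9e+00] twist [ 0.0002 -0.0002  0.0002]
in x -14.2 y 108.5 yawerr 0.2788
out x -0.0 y -59.0 yawerr -0.0002
z 244.4
tab 289 [[2.1, -84.0, 244.7], [5.5, -61.6, 261.2], [19.8, -35.9, 274.2]]
tabtop 89 [[-8.7, -84.4, 274.2], [4.2, -70.4, 279.8], [19.1, -35.5, 282.8]]
legs 233 [[-10.7, -76.2, 180.9], [15.3, -60.0, 199.1], [17.7, -43.2, 217.0]]
bottle 267 [[-1.4, -79.9, 101.1], [14.9, -61.9, 122.2], [20.9, -40.3, 139.0]]
```

View pics/scene3.png

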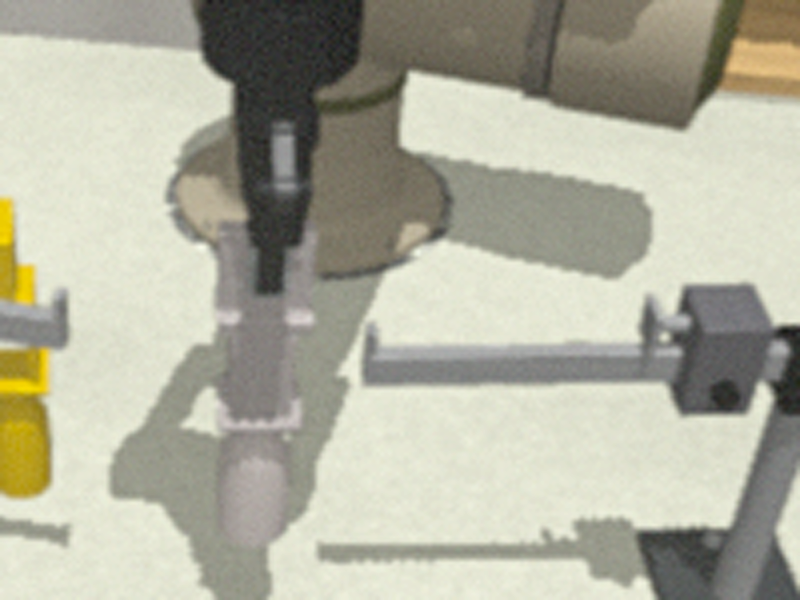

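View pics/top3.png

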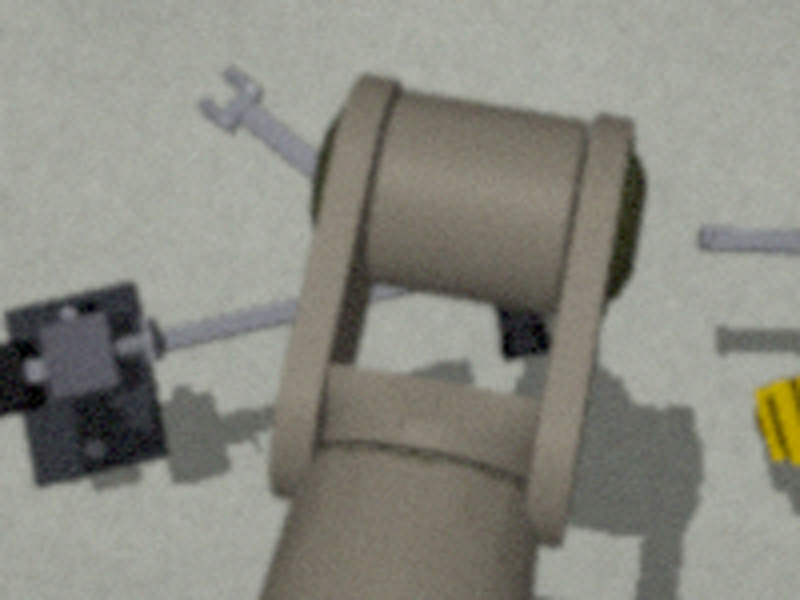

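The scene view shows the carrier upright in the gap at crop (265,350), lined up with the out rail (stop at crop (372,340), pin head at (655,330)). In the rail frame its tab is centred within 1 mm. Threading it on.

```bash
python3 -m handwheel '[{"delta_pos":[0,0,0.3],"twist":[0,0,0],"jaw":0},{"delta_pos":[0,0,0.8],"twist":[0,0,0],"jaw":0},{"delta_pos":[0,0,1.5],"twist":[0,0,0],"jaw":0},{"delta_pos":[0,0,2.2],"twist":[0,0,0],"jaw":0},{"delta_pos":[0,0,2.9],"twist":[0,0,0],"jaw":0},{"delta_pos":[0,0,3.6],"twist":[0,0,0],"jaw":0},{"delta_pos":[0,0,4.3],"twist":[0,0,0],"jaw":0},{"delta_pos":[0,0,5],"twist":[0,0,0],"jaw":0},{"delta_pos":[0,0,5.4],"twist":[0,0,0],"jaw":0},{"delta_pos":[0,0,5.6],"twist":[0,0,0],"jaw":0}]'
python3 - <<'E'
from to import *
p=rail(OO,YO,42); show(p[0],p[1],244,YO); where()
E
```

```text
time_s: 7.85
eef_pos: [481.5, 78.8, 244.3]
ee_rot: [0.703, -0.703, -0.075, 0.075]
force: [-0.4, 0.1, -2.5]
grip_width: 0.129
t 7.85 pos [481.5  78.8 244.3] F [-0.4  0.1 -2.5] M [-0.01 -0.04  0.03] w 0.129 q6 [-0.08  0.22  1.58  0.    1.34 -0.29]
target [472.2 122.3 244. ] delta cm [0.008 0.032 4.439] twist [-0.0001 -0.0003  0.    ]
in x -29.8 y 162.9 yawerr 0.2787
out x -0.1 y -2.4 yawerr -0.0003
z 244.3
```

```bash
python3 -m handwheel '[{"delta_pos":[0,0,0.3],"twist":[0,0,0],"jaw":0},{"delta_pos":[0,0,0.8],"twist":[0,0,0],"jaw":0},{"delta_pos":[0,0,1.5],"twist":[0,0,0],"jaw":0},{"delta_pos":[0,0,2.2],"twist":[0,0,0],"jaw":0},{"delta_pos":[0,0,2.9],"twist":[0,0,0],"jaw":0},{"delta_pos":[0,0,3.5],"twist":[0,0,0],"jaw":0},{"delta_pos":[0,0,4.1],"twist":[0,0,0],"jaw":0},{"delta_pos":[0,0,4.5],"twist":[0,0,0],"jaw":0},{"delta_pos":[0,0,4.8],"twist":[0,0,0],"jaw":0},{"delta_pos":[0,0,4.8],"twist":[0,0,0],"jaw":0}]'
python3 - <<'E'
from to import *
from g import *
from rig import imaging
p=rail(OO,YO,48); show(p[0],p[1],222,YO); where()
c=imaging.capture("scene"); pickle.dump(c,open("scene4.pkl","wb"))
x,y,w,h=(280,50,160,150)
cv2.imwrite("pics/scene4.png",cv2.convertScaleAbs(cv2.resize(c["frame"][y:y+h,x:x+w,::-1],None,fx=4,fy=4,interpolation=cv2.INTER_CUBIC),alpha=1.5))
E
```

```text
time_s: 8.68
eef_pos: [471.5, 125.5, 244.3]
ee_rot: [0.703, -0.703, -0.075, 0.075]
force: [-0.3, 0.9, -3.1]
grip_width: 0.134
t 8.68 pos [471.5 125.5 244.3] F [-0.3  0.9 -3.1] M [-0.05 -0.01 -0.01] w 0.134 q6 [ 0.02  0.22  1.58  0.    1.34 -0.19]
target [471.  128.1 222. ] delta cm [0.003 2.231 0.262] twist [-0.     -0.0004  0.    ]
in x -42.9 y 208.9 yawerr 0.2786
out x -0.0 y 45.4 yawerr -0.0004
z 244.3
```

View pics/scene4.png

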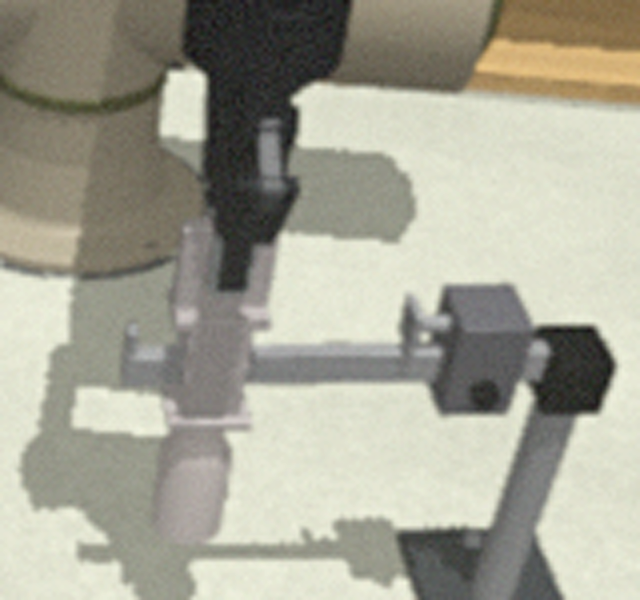

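The scene view shows the bar passing through the loop, with the stop at crop (130,345) clear behind the carrier. Lowering onto the rail.

```bash
python3 -m handwheel '[{"delta_pos":[0,0.3,0.1],"twist":[0,0,0],"jaw":0},{"delta_pos":[0,0.6,0.2],"twist":[0,0,0],"jaw":0},{"delta_pos":[0,0.9,0.2],"twist":[0,0,0],"jaw":0},{"delta_pos":[0,1.2,0.2],"twist":[0,0,0],"jaw":0},{"delta_pos":[0,1.5,0.2],"twist":[0,0,0],"jaw":0},{"delta_pos":[0,1.8,0.2],"twist":[0,0,0],"jaw":0},{"delta_pos":[0,2,0.2],"twist":[0,0,0],"jaw":0},{"delta_pos":[0,2.1,0.2],"twist":[0,0,0],"jaw":0},{"delta_pos":[0,2.2,0.2],"twist":[0,0,0],"jaw":0},{"delta_pos":[0,2.3,0.2],"twist":[0,0,0],"jaw":0}]'
python3 -m handwheel '[{"delta_pos":[0,0.03,0],"twist":[0,0,0],"jaw":0},{"delta_pos":[0,0.06,0],"twist":[0,0,0],"jaw":0},{"delta_pos":[0,0.08,0],"twist":[0,0,0],"jaw":0},{"delta_pos":[0,0.1,0],"twist":[0,0,0],"jaw":0},{"delta_pos":[0,0.12,0],"twist":[0,0,0],"jaw":0},{"delta_pos":[0,0.14,0],"twist":[0,0,0],"jaw":0},{"delta_pos":[0,0.14,0],"twist":[0,0,0],"jaw":0},{"delta_pos":[0,0.14,0],"twist":[0,0,0],"jaw":0},{"delta_pos":[0,0.14,0],"twist":[0,0,0],"jaw":0},{"delta_pos":[0,0.14,0],"twist":[0,0,0],"jaw":0}]'
python3 -c "
from to import *
show(*rail(OO,YO,115),219.7,YO);where()"
```

```text
time_s: 9.57
eef_pos: [471.2, 127.0, 221.3]
ee_rot: [0.703, -0.703, -0.075, 0.075]
force: [0.5, 0.5, -3.3]
grip_width: 0.134
time_s: 10.4
eef_pos: [471.2, 127.0, 219.9]
ee_rot: [-0.703, 0.703, 0.075, -0.075]
force: [-0.1, 0.6, -2.6]
grip_width: 0.131
t 10.4 pos [471.2 127.  219.9] F [-0.1  0.6 -2.6] M [-0.01 -0.03 -0.05] w 0.131 q6 [ 0.02  0.24  1.62 -0.    1.28 -0.19]
target [456.8 193.6 219.7] delta cm [-6.000e-03  2.000e-02  6.812e+00] twist [ 0.    -0.001  0.   ]
in x -43.3 y 210.3 yawerr 0.278
out x -0.0 y 46.9 yawerr -0.001
z 219.9
```

```bash
python3 -m handwheel '[{"delta_pos":[0,0.02,0],"twist":[0,0,0],"jaw":0},{"delta_pos":[0,0.03,0],"twist":[0,0,0],"jaw":0},{"delta_pos":[0,0.04,0],"twist":[0,0,0],"jaw":0},{"delta_pos":[0,0.05,0],"twist":[0,0,0],"jaw":0},{"delta_pos":[0,0.06,0],"twist":[0,0,0],"jaw":0},{"delta_pos":[0,0.07,0],"twist":[0,0,0],"jaw":0},{"delta_pos":[0,0.08,0],"twist":[0,0,0],"jaw":0},{"delta_pos":[0,0.08,0],"twist":[0,0,0],"jaw":0},{"delta_pos":[0,0.08,0],"twist":[0,0,0],"jaw":0},{"delta_pos":[0,0.08,0],"twist":[0,0,0],"jaw":0}]'
```

```text
time_s: 11.23
eef_pos: [471.2, 127.0, 219.6]
ee_rot: [-0.703, 0.703, 0.075, -0.075]
force: [-2.6, -0.4, 3.7]
grip_width: 0.134
```

```bash
python3 -m handwheel '[{"delta_pos":[0,-0.04,0.2],"twist":[0,0,0],"jaw":0},{"delta_pos":[0,-0.04,0.7],"twist":[0,0,0],"jaw":0},{"delta_pos":[0,-0.04,1.4],"twist":[0,0,0],"jaw":0},{"delta_pos":[0,-0.04,2.1],"twist":[0,0,0],"jaw":0},{"delta_pos":[0,-0.04,2.8],"twist":[0,0,0],"jaw":0},{"delta_pos":[0,-0.04,3.5],"twist":[0,0,0],"jaw":0},{"delta_pos":[0,-0.04,4.2],"twist":[0,0,0],"jaw":0},{"delta_pos":[0,-0.04,4.8],"twist":[0,0,0],"jaw":0},{"delta_pos":[0,-0.04,5.3],"twist":[0,0,0],"jaw":0},{"delta_pos":[0,-0.04,5.6],"twist":[0,0,0],"jaw":0}]'
python3 -c "
from to import *
show(*rail(OO,YO,115),219.7,YO);where()"
```

```text
time_s: 12.07
eef_pos: [459.3, 182.4, 219.6]
ee_rot: [-0.703, 0.703, 0.075, -0.075]
force: [1.1, -2.9, 4.1]
grip_width: 0.134
t 12.07 pos [459.3 182.4 219.6] F [ 1.1 -2.9  4.1] M [-0.6 -0.2  0. ] w 0.134 q6 [ 0.14  0.25  1.61 -0.    1.28 -0.07]
target [456.8 193.6 219.7] delta cm [-0.007 -0.009  1.151] twist [ 0.0002 -0.0005  0.0003]
in x -58.8 y 264.8 yawerr 0.2785
out x 0.1 y 103.5 yawerr -0.0005
z 219.6
```

```bash
python3 -m handwheel '[{"delta_pos":[0,-0.03,0.1],"twist":[0,0,0],"jaw":0},{"delta_pos":[0,-0.04,0.25],"twist":[0,0,0],"jaw":0},{"delta_pos":[0,-0.04,0.4],"twist":[0,0,0],"jaw":0},{"delta_pos":[0,-0.04,0.55],"twist":[0,0,0],"jaw":0},{"delta_pos":[0,-0.04,0.7],"twist":[0,0,0],"jaw":0},{"delta_pos":[0,-0.04,0.85],"twist":[0,0,0],"jaw":0},{"delta_pos":[0,-0.04,1],"twist":[0,0,0],"jaw":0},{"delta_pos":[0,-0.04,1.1],"twist":[0,0,0],"jaw":0},{"delta_pos":[0,-0.04,1.2],"twist":[0,0,0],"jaw":0},{"delta_pos":[0,-0.04,1.2],"twist":[0,0,0],"jaw":0}]'
python3 - <<'E'
from to import *
from g import *
from rig import imaging
show(*rail(OO,YO,135),219.7,YO); where()
c=imaging.capture("scene"); pickle.dump(c,open("scene5.pkl","wb"))
x,y,w,h=(300,60,140,120)
cv2.imwrite("pics/scene5.png",cv2.convertScaleAbs(cv2.resize(c["frame"][y:y+h,x:x+w,::-1],None,fx=5,fy=5,interpolation=cv2.INTER_CUBIC),alpha=1.5))
E
```

```text
time_s: 12.9
eef_pos: [456.6, 193.8, 219.7]
ee_rot: [0.703, -0.703, -0.075, 0.075]
force: [0.1, 0.4, -2.6]
grip_width: 0.137
t 12.9 pos [456.6 193.8 219.7] F [ 0.1  0.4 -2.6] M [0.08 0.02 0.02] w 0.137 q6 [ 0.16  0.26  1.6   0.    1.28 -0.05]
target [452.6 213.1 219.7] delta cm [ 1.000e-02 -1.000e-03  1.978e+00] twist [-0.0005 -0.0008 -0.0006]
in x -62.2 y 276.0 yawerr 0.2782
out x -0.1 y 115.2 yawerr -0.0008
z 219.7
```

View pics/scene5.png

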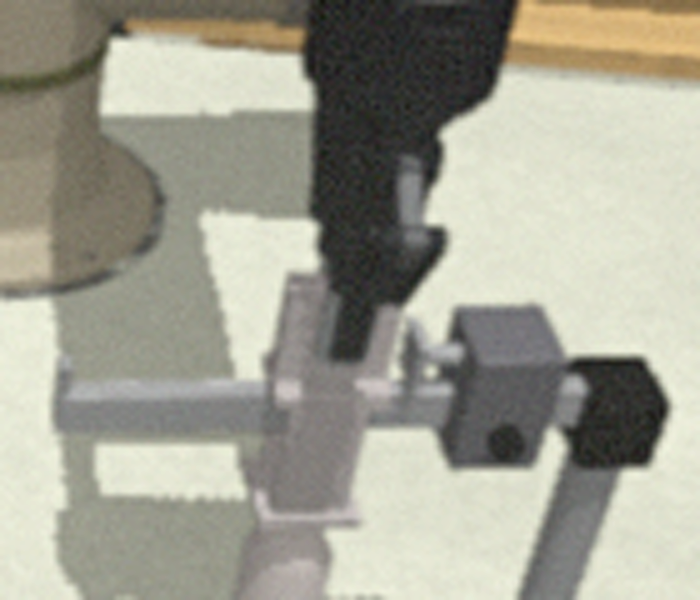

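The scene view shows the carrier just short of the pin head at crop (412,350), the pin still out, and the fingers well clear of it. Slow approach by feel now.

```bash
python3 -m handwheel '[{"delta_pos":[0,0.02,0.1],"twist":[0,0,0],"jaw":0},{"delta_pos":[0,0.02,0.2],"twist":[0,0,0],"jaw":0},{"delta_pos":[0,0.02,0.3],"twist":[0,0,0],"jaw":0},{"delta_pos":[0,0.02,0.4],"twist":[0,0,0],"jaw":0},{"delta_pos":[0,0.02,0.5],"twist":[0,0,0],"jaw":0},{"delta_pos":[0,0.02,0.6],"twist":[0,0,0],"jaw":0},{"delta_pos":[0,0.02,0.7],"twist":[0,0,0],"jaw":0},{"delta_pos":[0,0.02,0.8],"twist":[0,0,0],"jaw":0},{"delta_pos":[0,0.02,0.9],"twist":[0,0,0],"jaw":0},{"delta_pos":[0,0.02,1],"twist":[0,0,0],"jaw":0}]'
python3 -c "
from to import *
show(*rail(OO,YO,135),219.7,YO);where()"
```

```text
time_s: 13.78
eef_pos: [454.8, 203.0, 219.7]
ee_rot: [-0.703, 0.703, 0.075, -0.075]
force: [0.2, -3.1, -2.1]
grip_width: 0.132
t 13.78 pos [454.8 203.  219.7] F [ 0.2 -3.1 -2.1] M [-0.51 -0.07  0.04] w 0.132 q6 [ 0.18  0.26  1.59 -0.    1.28 -0.03]
target [452.6 213.1 219.7] delta cm [-0.005 -0.005  1.035] twist [ 0.0008 -0.001  -0.0002]
in x -64.7 y 285.1 yawerr 0.278
out x 0.0 y 124.6 yawerr -0.001
z 219.7
```

```bash
python3 -m handwheel '[{"delta_pos":[0,0,0.08],"twist":[0,0,0],"jaw":0},{"delta_pos":[0,0,0.16],"twist":[0,0,0],"jaw":0},{"delta_pos":[0,0,0.24],"twist":[0,0,0],"jaw":0},{"delta_pos":[0,0,0.32],"twist":[0,0,0],"jaw":0},{"delta_pos":[0,0,0.4],"twist":[0,0,0],"jaw":0},{"delta_pos":[0,0,0.48],"twist":[0,0,0],"jaw":0},{"delta_pos":[0,0,0.56],"twist":[0,0,0],"jaw":0},{"delta_pos":[0,0,0.64],"twist":[0,0,0],"jaw":0},{"delta_pos":[0,0,0.72],"twist":[0,0,0],"jaw":0},{"delta_pos":[0,0,0.8],"twist":[0,0,0],"jaw":0}]'
python3 -c "
from to import *
show(*rail(OO,YO,135),219.7,YO);where()"
```

```text
time_s: 14.62
eef_pos: [453.1, 211.2, 219.7]
ee_rot: [0.703, -0.703, -0.075, 0.075]
force: [-0.9, -4.1, -2.3]
grip_width: 0.128
t 14.62 pos [453.1 211.2 219.7] F [-0.9 -4.1 -2.3] M [-0.52 -0.06  0.03] w 0.128 q6 [ 0.2   0.27  1.59  0.    1.28 -0.01]
target [452.6 213.1 219.7] delta cm [-0.006 -0.002  0.206] twist [-0.     -0.001  -0.0001]
in x -66.9 y 293.1 yawerr 0.278
out x 0.1 y 132.9 yawerr -0.001
z 219.7
```

Still about 3–4 N, so the pin is moving but not yet at its end. Smaller steps from here.

```bash
python3 -m handwheel '[{"delta_pos":[0,0,0.02],"twist":[0,0,0],"jaw":0},{"delta_pos":[0,0,0.04],"twist":[0,0,0],"jaw":0},{"delta_pos":[0,0,0.06],"twist":[0,0,0],"jaw":0},{"delta_pos":[0,0,0.08],"twist":[0,0,0],"jaw":0},{"delta_pos":[0,0,0.1],"twist":[0,0,0],"jaw":0},{"delta_pos":[0,0,0.12],"twist":[0,0,0],"jaw":0},{"delta_pos":[0,0,0.14],"twist":[0,0,0],"jaw":0},{"delta_pos":[0,0,0.16],"twist":[0,0,0],"jaw":0},{"delta_pos":[0,0,0.18],"twist":[0,0,0],"jaw":0},{"delta_pos":[0,0,0.2],"twist":[0,0,0],"jaw":0}]'
python3 -c "
from to import *
show(*rail(OO,YO,135),219.7,YO);where()"
```

```text
time_s: 15.45
eef_pos: [452.6, 213.0, 219.7]
ee_rot: [-0.703, 0.703, 0.075, -0.075]
force: [-0.1, -3.4, -2.7]
grip_width: 0.132
t 15.45 pos [452.6 213.  219.7] F [-0.1 -3.4 -2.7] M [-0.54  0.01  0.05] w 0.132 q6 [ 0.21  0.27  1.59 -0.    1.28 -0.01]
target [452.6 213.1 219.7] delta cm [-0.005 -0.003  0.013] twist [ 0.     -0.0011 -0.0001]
in x -67.5 y 294.9 yawerr 0.2779
out x 0.1 y 134.9 yawerr -0.0011
z 219.7
```

```bash
python3 -m handwheel '[{"delta_pos":[0,0,0.01],"twist":[0,0,0],"jaw":0},{"delta_pos":[0,0,0.02],"twist":[0,0,0],"jaw":0},{"delta_pos":[0,0,0.04],"twist":[0,0,0],"jaw":0},{"delta_pos":[0,0,0.05],"twist":[0,0,0],"jaw":0},{"delta_pos":[0,0,0.06],"twist":[0,0,0],"jaw":0},{"delta_pos":[0,0,0.07],"twist":[0,0,0],"jaw":0},{"delta_pos":[0,0,0.08],"twist":[0,0,0],"jaw":0},{"delta_pos":[0,0,0.09],"twist":[0,0,0],"jaw":0},{"delta_pos":[0,0,0.1],"twist":[0,0,0],"jaw":0},{"delta_pos":[0,0,0.1],"twist":[0,0,0],"jaw":0}]'
python3 -c "
from to import *
show(*rail(OO,YO,136),219.7,YO);where()"
```

```text
time_s: 16.28
eef_pos: [452.4, 214.0, 219.7]
ee_rot: [-0.703, 0.703, 0.075, -0.075]
force: [-0.1, -2.7, -2.6]
grip_width: 0.137
t 16.28 pos [452.4 214.  219.7] F [-0.1 -2.7 -2.6] M [-0.53 -0.03  0.02] w 0.137 q6 [ 0.21  0.27  1.59  0.    1.29 -0.  ]
target [452.4 214.1 219.7] delta cm [-0.004 -0.002  0.01 ] twist [-0.     -0.001  -0.0001]
in x -67.8 y 295.9 yawerr 0.278
out x 0.0 y 135.9 yawerr -0.001
z 219.7
```

```bash
python3 -m handwheel '[{"delta_pos":[0,0,0.01],"twist":[0,0,0],"jaw":0},{"delta_pos":[0,0,0.02],"twist":[0,0,0],"jaw":0},{"delta_pos":[0,0,0.03],"twist":[0,0,0],"jaw":0},{"delta_pos":[0,0,0.04],"twist":[0,0,0],"jaw":0},{"delta_pos":[0,0,0.05],"twist":[0,0,0],"jaw":0},{"delta_pos":[0,0,0.06],"twist":[0,0,0],"jaw":0},{"delta_pos":[0,0,0.07],"twist":[0,0,0],"jaw":0},{"delta_pos":[0,0,0.08],"twist":[0,0,0],"jaw":0},{"delta_pos":[0,0,0.08],"twist":[0,0,0],"jaw":0},{"delta_pos":[0,0,0.08],"twist":[0,0,0],"jaw":0}]'
python3 -c "
from to import *
show(*rail(OO,YO,136),219.7,YO);where()"
```

```text
time_s: 17.12
eef_pos: [452.4, 214.2, 219.7]
ee_rot: [-0.703, 0.704, 0.075, -0.075]
force: [0.6, -7.7, -2.4]
grip_width: 0.132
t 17.12 pos [452.4 214.2 219.7] F [ 0.6 -7.7 -2.4] M [-1.29 -0.05  0.09] w 0.132 q6 [ 0.21  0.27  1.59 -0.    1.29 -0.  ]
target [452.4 214.1 219.7] delta cm [-0.007  0.004 -0.003] twist [ 0.0014 -0.0012 -0.0002]
in x -67.8 y 296.0 yawerr 0.2778
out x 0.1 y 136.0 yawerr -0.0012
z 219.7
```

```bash
python3 -m handwheel '[{"delta_pos":[0,0,0.01],"twist":[0,0,0],"jaw":0},{"delta_pos":[0,0,0.02],"twist":[0,0,0],"jaw":0},{"delta_pos":[0,0,0.03],"twist":[0,0,0],"jaw":0},{"delta_pos":[0,0,0.04],"twist":[0,0,0],"jaw":0},{"delta_pos":[0,0,0.04],"twist":[0,0,0],"jaw":0},{"delta_pos":[0,0,0.04],"twist":[0,0,0],"jaw":0},{"delta_pos":[0,0,0.04],"twist":[0,0,0],"jaw":0},{"delta_pos":[0,0,0.04],"twist":[0,0,0],"jaw":0},{"delta_pos":[0,0,0.04],"twist":[0,0,0],"jaw":0},{"delta_pos":[0,0,0.04],"twist":[0,0,0],"jaw":0}]'
python3 - <<'E'
from to import *
from g import *
from rig import imaging
show(*rail(OO,YO,136),219.7,YO); where()
c=imaging.capture("scene"); pickle.dump(c,open("scene6.pkl","wb"))
x,y,w,h=(300,60,140,120)
cv2.imwrite("pics/scene6.png",cv2.convertScaleAbs(cv2.resize(c["frame"][y:y+h,x:x+w,::-1],None,fx=5,fy=5,interpolation=cv2.INTER_CUBIC),alpha=1.5))
E
```

```text
time_s: 17.95
eef_pos: [452.4, 214.2, 219.8]
ee_rot: [-0.702, 0.704, 0.075, -0.075]
force: [1.1, -8.7, -2.1]
grip_width: 0.132
t 17.95 pos [452.4 214.2 219.8] F [ 1.1 -8.7 -2.1] M [-1.68 -0.03  0.09] w 0.132 q6 [ 0.21  0.27  1.59 -0.    1.29 -0.  ]
target [452.4 214.1 219.7] delta cm [-0.007  0.005 -0.009] twist [ 0.0022 -0.0012 -0.0002]
in x -67.8 y 296.1 yawerr 0.2778
out x 0.1 y 136.1 yawerr -0.0012
z 219.8
```

View pics/scene6.png

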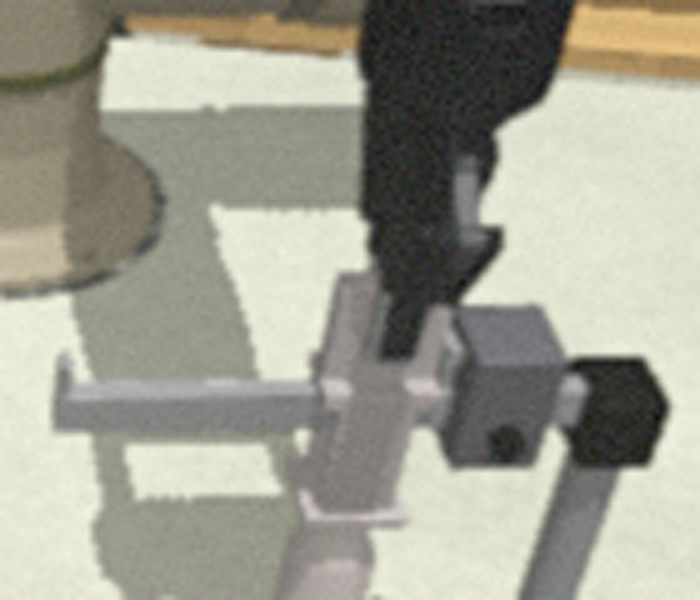

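```bash
python3 -m handwheel '[{"delta_pos":[0,0,-0.03],"twist":[0,0,0],"jaw":0},{"delta_pos":[0,0,-0.06],"twist":[0,0,0],"jaw":0},{"delta_pos":[0,0,-0.08],"twist":[0,0,0],"jaw":0},{"delta_pos":[0,0.01,-0.09],"twist":[0,0,0],"jaw":0},{"delta_pos":[0,0.02,-0.09],"twist":[0,0,0],"jaw":0},{"delta_pos":[0,0.02,-0.09],"twist":[0,0,0],"jaw":0},{"delta_pos":[0,0.03,-0.09],"twist":[0,0,0],"jaw":0},{"delta_pos":[0,0.03,-0.09],"twist":[0,0,0],"jaw":0},{"delta_pos":[0,0.03,-0.09],"twist":[0,0,0],"jaw":0},{"delta_pos":[0,0.03,-0.09],"twist":[0,0,0],"jaw":0}]'
python3 -c "
from to import *
show(*rail(OO,YO,136),219.7,YO);where()"
```

```text
time_s: 18.83
eef_pos: [452.4, 214.1, 219.7]
ee_rot: [-0.703, 0.703, 0.075, -0.075]
force: [-0.6, -5.7, 0.5]
grip_width: 0.133
t 18.83 pos [452.4 214.1 219.7] F [-0.6 -5.7  0.5] M [-1.02  0.12  0.09] w 0.133 q6 [ 0.21  0.27  1.59 -0.    1.28 -0.  ]
target [452.4 214.1 219.7] delta cm [-0.009 -0.001 -0.   ] twist [ 0.0005 -0.001   0.0003]
in x -67.7 y 296.0 yawerr 0.278
out x 0.1 y 136.0 yawerr -0.001
z 219.7
```

```bash
python3 -m handwheel '[{"delta_pos":[0,0,-0.02],"twist":[0,0,0],"jaw":0},{"delta_pos":[0,0,-0.04],"twist":[0,0,0],"jaw":0},{"delta_pos":[0,0,-0.06],"twist":[0,0,0],"jaw":0},{"delta_pos":[0,0,-0.07],"twist":[0,0,0],"jaw":0},{"delta_pos":[0,0,-0.07],"twist":[0,0,0],"jaw":0},{"delta_pos":[0,0,-0.07],"twist":[0,0,0],"jaw":0},{"delta_pos":[0,0,-0.07],"twist":[0,0,0],"jaw":0},{"delta_pos":[0,0,-0.07],"twist":[0,0,0],"jaw":0},{"delta_pos":[0,0,-0.07],"twist":[0,0,0],"jaw":0},{"delta_pos":[0,0,-0.07],"twist":[0,0,0],"jaw":0}]' 20
python3 -c "
from to import *
show(*rail(OO,YO,136),219.7,YO);where()"
```

```text
time_s: 19.67
eef_pos: [452.6, 214.0, 219.6]
ee_rot: [0.703, -0.703, -0.075, 0.075]
force: [-3.6, 2.8, 3.7]
grip_width: 0.135
t 19.67 pos [452.6 214.  219.6] F [-3.6  2.8  3.7] M [ 0.4   0.56 -0.03] w 0.135 q6 [ 0.21  0.27  1.59  0.    1.28 -0.01]
target [452.4 214.1 219.7] delta cm [-0.016 -0.006  0.02 ] twist [-0.0007 -0.001   0.0005]
in x -67.6 y 295.9 yawerr 0.278
out x 0.2 y 135.8 yawerr -0.001
z 219.6
```

```bash
python3 -m handwheel '[{"delta_pos":[-0.01,-0.02,0.02],"twist":[0,0,0],"jaw":0},{"delta_pos":[-0.01,-0.02,0.03],"twist":[0,0,0],"jaw":0},{"delta_pos":[-0.01,-0.02,0.03],"twist":[0,0,0],"jaw":0.13},{"delta_pos":[-0.01,-0.02,0.03],"twist":[0,0,0],"jaw":0.15},{"delta_pos":[-0.01,-0.02,0.03],"twist":[0,0,0],"jaw":0.17},{"delta_pos":[-0.01,-0.02,0.03],"twist":[0,0,0],"jaw":0.2},{"delta_pos":[-0.01,-0.02,0.03],"twist":[0,0,0],"jaw":0.24},{"delta_pos":[-0.01,-0.02,0.03],"twist":[0,0,0],"jaw":0.3},{"delta_pos":[-0.01,-0.02,0.03],"twist":[0,0,0],"jaw":0.36},{"delta_pos":[-0.01,-0.02,0.03],"twist":[0,0,0],"jaw":0.42}]'
python3 - <<'E'
from to import *
from g import *
from rig import imaging
show(*rail(OO,YO,136),219.7,YO); where()
c=imaging.capture("scene"); pickle.dump(c,open("scene7.pkl","wb"))
x,y,w,h=(300,60,140,120)
cv2.imwrite("pics/scene7.png",cv2.convertScaleAbs(cv2.resize(c["frame"][y:y+h,x:x+w,::-1],None,fx=5,fy=5,interpolation=cv2.INTER_CUBIC),alpha=1.5))
E
```

```text
time_s: 20.5
eef_pos: [452.4, 213.9, 219.6]
ee_rot: [-0.703, 0.703, 0.075, -0.075]
force: [0.2, -0.5, 0.3]
grip_width: 0.42
t 20.5 pos [452.4 213.9 219.6] F [ 0.2 -0.5  0.3] M [-0.02  0.03  0.02] w 0.42 q6 [ 0.21  0.27  1.59 -0.    1.28 -0.  ]
target [452.4 214.1 219.7] delta cm [ 0.004 -0.012  0.026] twist [ 0.0001 -0.001  -0.    ]
in x -67.8 y 295.7 yawerr 0.278
out x -0.0 y 135.7 yawerr -0.001
z 219.6
```

View pics/scene7.png

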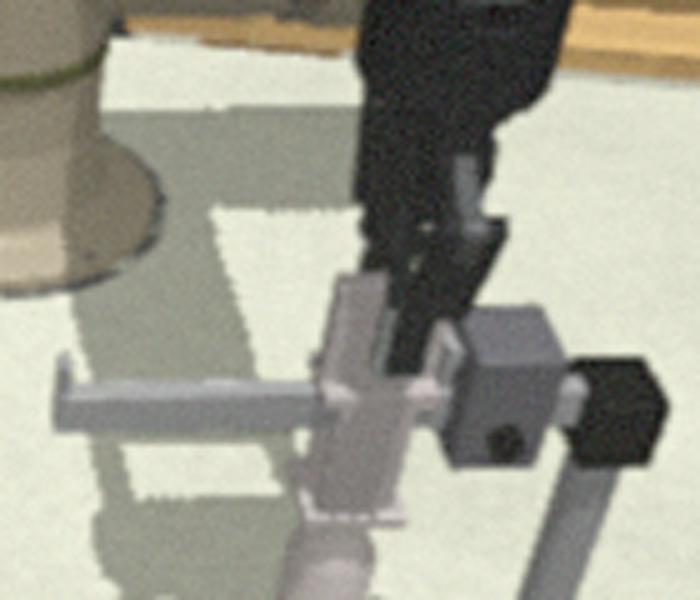

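The scene view shows the fingers open and the carrier hanging upright against the pushed-in pin. Withdrawing straight up.

```bash
python3 -m handwheel '[{"delta_pos":[0,-0.3,0],"twist":[0,0,0],"jaw":0.45},{"delta_pos":[0,-0.8,0],"twist":[0,0,0],"jaw":0.45},{"delta_pos":[0,-1.6,0],"twist":[0,0,0],"jaw":0.45},{"delta_pos":[0,-2.6,0],"twist":[0,0,0],"jaw":0.45},{"delta_pos":[0,-3.8,0],"twist":[0,0,0],"jaw":0.45},{"delta_pos":[0,-5.2,0],"twist":[0,0,0],"jaw":0.45},{"delta_pos":[0,-6.8,0],"twist":[0,0,0],"jaw":0.45},{"delta_pos":[0,-8.6,0],"twist":[0,0,0],"jaw":0.45},{"delta_pos":[0,-10.4,0],"twist":[0,0,0],"jaw":0.45},{"delta_pos":[0,-12,0],"twist":[0,0,0],"jaw":0.45}]'
python3 -m handwheel '[{"delta_pos":[-2,-1,0],"twist":[0,0,0],"jaw":0.45},{"delta_pos":[-5,-2,0],"twist":[0,0,0],"jaw":0.45},{"delta_pos":[-8,-2,0],"twist":[0,0,0],"jaw":0.45},{"delta_pos":[-10,-2,0],"twist":[0,0,0],"jaw":0.45},{"delta_pos":[-11,-2,0],"twist":[0,0,0],"jaw":0.45},{"delta_pos":[-12,-2,0],"twist":[0,0,0],"jaw":0.45},{"delta_pos":[-12,-2,0],"twist":[0,0,0],"jaw":0.45},{"delta_pos":[-12,-2,0],"twist":[0,0,0],"jaw":0.45},{"delta_pos":[-12,-2,0],"twist":[0,0,0],"jaw":0.45},{"delta_pos":[-12,-2,0],"twist":[0,0,0],"jaw":0.45}]'
python3 - <<'E'
from to import *
from g import *
from rig import imaging
show(*rail(OO,YO,136),219.7,YO)
for n in ("scene","top"):
    c=imaging.capture(n); pickle.dump(c,open(n+"8.pkl","wb"))
    cv2.imwrite(f"pics/{n}8.png",cv2.convertScaleAbs(c["frame"][:,:,::-1],alpha=1.4))
    x,y,w,h=(300,80,140,120) if n=="scene" else (100,220,140,90)
    cv2.imwrite(f"pics/{n}8c.png",cv2.convertScaleAbs(cv2.resize(c["frame"][y:y+h,x:x+w,::-1],None,fx=5,fy=5,interpolation=cv2.INTER_CUBIC),alpha=1.5))
    L=loc(cloud(c).reshape(-1,3),(482.5,82.4) if n=="scene" else (479.8,80),YO)
    for lab,z0,z1,y0,y1 in (("tab",212,252,100,161),("tabtop",252,259,100,170),("saddle",197,206,95,165),("bottle",60,130,100,170),("head",206,226,159,172),("blk",222,234,160,230)):
        q=L[(L[:,2]>z0)&(L[:,2]<z1)&(L[:,1]>y0)&(L[:,1]<y1)&(abs(L[:,0])<30)]
        if len(q): print(n,lab,len(q),np.percentile(q,[2,50,98],axis=0).round(1).tolist())
    W=cloud(c).reshape(-1,3); oi=(501.5,-84.7) if n=="scene" else (499.5,-86.6)
    L=loc(W,oi,YI); q=L[(L[:,2]>262)&(L[:,2]<273)&(L[:,1]>-220)&(L[:,1]<-140)&(abs(L[:,0])<25)]
    print("spare",np.percentile(q,[1,50,99],axis=0).round(1).tolist())
E
```

```text
time_s: 21.38
eef_pos: [452.3, 213.9, 341.9]
ee_rot: [0.703, -0.703, -0.075, 0.074]
force: [0.5, -0.7, -0.1]
grip_width: 0.454
time_s: 22.22
eef_pos: [335.7, 188.7, 359.3]
ee_rot: [-0.703, 0.703, 0.074, -0.075]
force: [-0.3, 0.4, -0.2]
grip_width: 0.453
t 22.22 pos [335.7 188.7 359.3] F [-0.3  0.4 -0.2] M [-0.02 -0.03 -0.03] w 0.453 q6 [ 0.21 -0.07  1.61 -0.    1.61 -0.01]
target [452.4 214.1 219.7] delta cm [11.948 13.954  0.034] twist [ 0.     -0.0012 -0.0008]
scene tab 399 [[-3.1, 110.2, 212.9], [4.4, 134.3, 231.7], [7.6, 160.0, 251.3]]
scene tabtop 127 [[-6.5, 111.0, 252.1], [2.2, 133.1, 256.7], [6.3, 158.6, 258.7]]
scene saddle 103 [[-7.7, 96.1, 197.1], [14.6, 121.2, 201.7], [17.6, 158.7, 205.5]]
scene bottle 419 [[-4.8, 114.9, 62.5], [14.0, 129.5, 97.2], [20.7, 152.1, 126.6]]
scene head 74 [[-17.4, 159.7, 206.6], [8.0, 170.2, 218.1], [18.7, 171.7, 225.6]]
scene blk 290 [[-21.2, 162.6, 222.5], [4.7, 187.7, 228.8], [21.0, 208.9, 231.1]]
spare [[-5.7, -205.2, 262.1], [4.2, -179.0, 270.1], [7.3, -156.2, 272.9]]
top tab 61 [[-11.0, 110.1, 213.0], [-4.7, 129.5, 230.7], [7.4, 160.8, 251.3]]
top tabtop 120 [[-4.9, 111.3, 252.6], [0.7, 135.2, 255.1], [6.7, 158.9, 258.2]]
top saddle 82 [[-15.8, 95.8, 197.3], [-3.8, 114.5, 203.4], [17.2, 158.2, 205.9]]
top bottle 32 [[-19.4, 114.1, 60.8], [-7.8, 117.0, 80.9], [1.1, 133.3, 108.7]]
top head 52 [[-17.8, 159.8, 207.2], [-5.1, 170.2, 217.3], [18.8, 171.6, 225.6]]
top blk 363 [[-21.0, 163.7, 222.7], [-0.7, 188.5, 227.2], [20.6, 208.8, 231.2]]
spare [[-5.1, -204.7, 263.5], [0.8, -180.7, 269.9], [6.9, -156.6, 272.8]]
```

View pics/scene8.png

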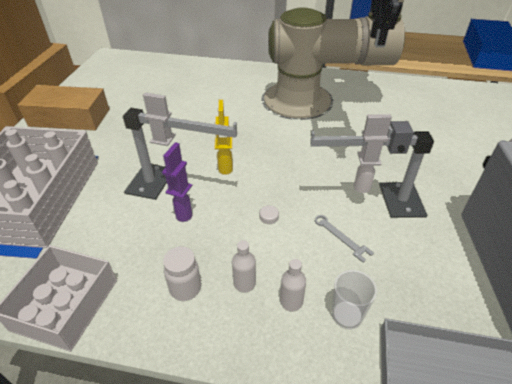

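View pics/scene8c.png

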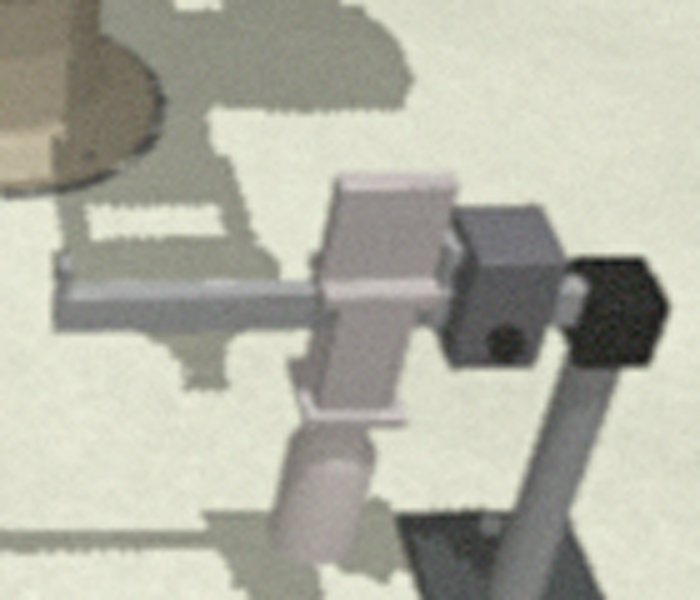

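View pics/top8.png

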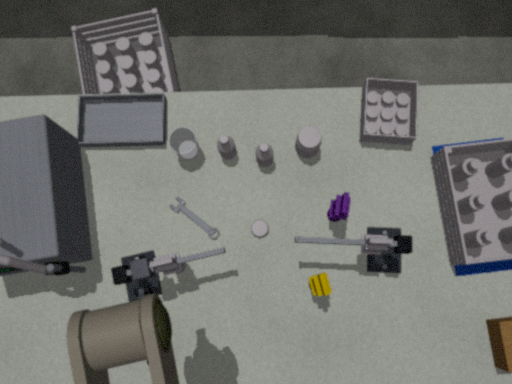

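The scene view shows the carrier at full-frame pixel (375,150), upright against the pin and block, with the arm clear. In both views the spare and the other things are where they were. A last stillness check, then I'll hand in.

```bash
python3 - <<'E'
from g import *
from rig import imaging, telemetry, ctrl
for _ in range(6): c=imaging.capture("scene")
a=load("scene8")["frame"].astype(int); b=c["frame"].astype(int)
d=abs(a-b).mean(-1); print("carrier diff",d[100:200,340:400].mean(),"table diff",d[220:240,300:340].mean())
a0=load("scene0")["frame"].astype(int); d0=cv2.blur(abs(a0-b).mean(-1).astype(np.float32),(5,5))
print("spare",d0[90:145,140:178].max(),"cap/wrench/bottles",d0[205:330,155:380].max(),"purple",d0[145:220,165:192].max())
s=telemetry.sense(); print(s["time_s"],abs(s["dq"]).max(),s["force"])
ctrl.finish_job()
E
```

```text
carrier diff 1.8239444444444446 table diff 1.467083333333333
spare 3.48 cap/wrench/bottles 8.28 purple 4.04
22.6167 0.002277089697610577 [ 0.10222602 -0.03894121 -0.27876191]
the job is handed in; nothing more can be done
```

The loaded carrier now hangs upright and still on the next rail, holding the check pin in. I handed the job in at about 22.6 s of the 53 s allowed.

- **Transfer:** I gripped the carrier's tab and lifted it about 25 mm off the infeed rail. I carried it over that rail's stop, turned it in the gap, threaded it past the next rail's stop and lowered it until it touched the rail.
- **Pin:** I slid the carrier against the pin in small steps. It moved at about 3–4 N for roughly 12 mm, then stopped solid; I let the force rise only to about 9 N. The camera agrees: the pin face moved from about 148 mm to about 160.5 mm along the rail. Exact first contact was not seen; it came between the steps at 115 and 124.6 mm, so the full 12 mm rests on the solid stop plus the camera estimate.
- **Release:** I eased off and opened the fingers. Relieving the push slid the gripped carrier back about 0.2–0.4 mm, by the tool reading. The pin has no spring, so it should stay where it is. I then raised the gripper and moved the arm clear.
- **Last checks:**
  - The carrier did not move between two pictures 0.3 s apart.
  - The spare carrier is in its original place to within a millimetre.
  - The cap, wrench, bottles, jar, beaker and purple look-alike show no change beyond noise and shadow. The yellow one I checked only by eye.
- **Disagreement:** The two cameras differ by about 2–3 mm in absolute position, so I used the average. The force readings fitted that average.

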